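Load a chilling cube into the freezer tray with tongs

ROBOT

A 7-joint arm with a two-finger parallel gripper is mounted at the origin on the work surface. World frame = base frame: x ahead of the robot, y to its left, z up, the work surface at z = 0. Lengths are in m, angles in rad, forces in N, time in s.
With the tool pointing down it reaches from about 0.4 to 0.85 m from the base axis. Payload 4.5 kg.
Tool frame: the origin (TCP) lies between the finger pads; the fingertips stand 14 mm ahead of it and the grasp point (between the pads) lies 5 mm behind it; z points along the fingers, y is the line along which they close (so a half turn about z gives the same grasp; the last joint's range is limited). The gripper opens to 88 mm and grips with 3 to 60 N. Pads are 18 mm wide; open, the fingers measure 123 mm over their backs; the gripper's body (75 mm by 187 mm) begins 45 mm behind the grasp point.
Start: joints at [1.352, 0.689, -0.195, 1.565, 0.157, 0.902, -0.215], TCP at [0.156, -0.605, 0.222] pointing down, gripper open.
Joint ranges: [-3.01, 3.01], [-0.46, 2.08], [-1.47, 1.51], [0.13, 2.56], [-1, 4.14], [0.04, 2.09], [-2.66, 2.66]. Speed limits (rad/s): [2.57, 2.57, 3.14, 3.14, 3.14, 3.14, 3.14].

INTERFACE

Orientations are given as [roll, pitch, yaw] about the fixed x, y, z axes, in that order (R = Rz(yaw) Ry(pitch) Rx(roll)).
In Python, from station import r gives the robot as it stands. The module is installed in compiled form; this text tells all that it offers.
- The arm moves only by the tool apply_moves, never from a script. Its argument "series" is a list of rows, each an object of numbers: "x", "y", "z": the shift along the tool's x, y, z in units of 50 mm (1.0 is 50 mm); "wx", "wy", "wz": the turn, a rotation vector about the tool's x, y, z in units of 5 degrees (1.0 is 5 degrees); "claw": the closure in counts, from 0 (fully open) to 255 (shut). A call has 1 to 12 rows; each row is the pose to reach, as a shift and turn from the pose commanded when the call began, along the tool's axes at that moment; what a row does not reach only later rows make up. A row lasts 1/10 s, in which the tool goes at most 50 mm and 8.59 degrees, less where a joint would pass 70% of its speed; a pose out of reach is approached as far as the arm can. A call with a gripper value outside its range is refused whole. The fingers move at their own pace and stop on an object; "force" is the grip in N (left out, the last holds). Time passes only in rows, so rows that repeat a pose let the fingers close. It gives the time, the measured TCP pose, the force, the opening and the grip force at its end, in the units of the state.
- r.state(): the state, without advancing time (a new reading comes with each control period).
- r.snapshot(name): name is "side" or "top"; returns a dict with "color" (480x640x3 uint8, red, green, blue), "fx", "fy", "cx", "cy" (pixels), "R" (3x3) and "t" (3): a world point X has camera coordinates R X + t. Camera axes: x right, y down, z forward; pixel columns grow to the right and rows downward; lengths in m; the calibration is good to about 2 mm. A picture is of the moment at which its call begins. There is no depth.
- r.sign_off(): hands the job in; it is judged then, once.
The state is a dict: "time_s": time; "joints": joint angles; "joint_velocities": joint speeds; "joint_torque": joint torques, N m; "position": TCP position; "tcp_rot": TCP orientation; "wrist_force": force on the tool from outside, world axes, zero at the start; "moment": the same for the moment, N m; "gripper_width": finger opening in m; "gripper_force": force on a finger pad.
Only numpy, scipy, OpenCV 4.12 (cv2) and the standard library are available. Lean on these libraries where they do the work, as an engineer would, in place of code of your own. Each camera call takes 0.05 s, during which the arm holds its last target. There are 200 camera calls.

TASK

Take the sprung tongs from their stand, pick the steel chilling cube out of the white dish with them, feel for the empty cell of the freezer tray and press the cube gently past the cell's clip until it sits fully home. Never touch the cube with the robot's own fingers, do not force it hard against the tray, and leave the other cubes, the tumbler, the jar and the bowl where they are. Finish by standing the tongs upright in their stand again and letting go of them.

Things in the scene. Friction and masses are not known exactly. Their poses are not given: they have to be found in the camera images.
- tongs_grip (a point): U-shaped steel sprung tongs, 99 mm tall, 120 g, standing tips down in the stand. Point on their middle line 62 mm above the tips, between the rubber grips (44 to 78 mm above the tips), where to take them from above; the bow's top is 37 mm above it. y: line along which the arms close; z up.
- tongs_tip (a point): the tongs' tips: middle between them, at their lower ends; same axes. The arms are flat, upright, 16 mm wide (x), 4 mm thick. A small outward lip on each arm (62 mm over both at rest) has its top 40 mm above the tips: fingertips stay above it.
- tongs_left (a joint): how far each tongs arm is squeezed in from rest, 0 to 0.012 m (both arms move alike, in parallel). The gap between the flat jaws is 40 mm at rest, 16 mm shut; the width over the rubber grips is the gap plus 12 mm (36 mm with the cube gripped). The spring pushes back with 4 N on each finger at rest, 7 N shut; any more squeezes the part.
- stand_floor (a point): the tongs' stand, a fixed steel trough on a 64 x 110 mm foot: centre of its inner floor, 6 mm above the counter, where the tips rest. Inside 21 mm (x) by 64 mm (y, the line along which the arms close); walls 30 mm high from the inner floor, the long sides flared out at the mouth up to 38 mm.
- dish: fixed white dish, 150 x 130 mm, rim 14 mm high, inner floor 4 mm above the counter; origin under its centre
- cube_center (a point): centre of the steel chilling cube to be loaded, 24 mm on each edge, 50 to 100 g, lying flat in the white dish, turned at random; axes along its edges, z up
- tray: fixed grey freezer tray, 156 (x) x 66 mm, 16 mm high, origin under its centre: three white square cells in a row along x, 46 mm apart; the two towards +x hold cubes, whose tops stand 14 mm above the tray. It takes 40 N at most, all contacts of the cube with floor, walls and clip added together, reached at some 25 N of downward push
- cell (a point): middle of the tray's -x end place, on the floor 6 mm above the counter; axes as the tray's. The empty cell is a white insert, 41 x 40 mm, which slides stiffly (12 N) along y and stands up to 7 mm to either side of this point, NOT measured: feel (or look) for it. Its hole is 27 (x) by 26 mm (y), 10 mm deep, rim flush with the tray, 16 mm above the counter; the open slot beside it is under 15 mm wide.
- cube_b_center (a point): centre of the like steel cube already in the middle cell, to be left alone
- cube_c_center (a point): centre of the like steel cube already in the far end cell, to be left alone
- tumbler: drinking glass, 72 mm wide, 85 mm high, origin under its centre; bystander
- jar: amber glass jar with steel lid, 64 mm wide, 85 mm high, origin under its centre; bystander
- bowl: blue bowl, 100 mm wide, 45 mm high, origin under its centre; bystander
- clip (a point): a sloping sprung steel clip, 12 mm wide, in the +x wall of the empty cell (this point: the insert in its middle place, clip at 10 mm above the counter). It stands 4.5 mm into the hole, below the rim; a cube merely set down stays up on it; some 4 to 8 N downwards press it past. Home, the cube lies flat on the floor, its centre 18 mm above the counter, held 1.5 mm towards -x.

How it is judged:
On the way, in this order (a step that is already met when the one before it is completed fails the run):
1. the cube is lifted clear of the dish in the tongs (height (world z) of cube_center above 0.04 m and contact force between tongs and cube above 1 N), for 0.2 s.
2. the cube sits home in the empty cell and the tongs have let go of it (horizontal distance between cube_center and cell below 0.011 m and z of cube_center in the frame of cell below 0.0135 m and angle between cube_center's own z axis and vertical below 0.08 rad and contact force between tongs and cube below 0.1 N), for 0.2 s.
At the end, for the whole second after the job is handed in: The cube is at rest in the empty cell, flat on its floor to 1.5 mm, within 11 mm of the middle of its place (the insert may stand 7 mm off it) and level to 0.08 rad; the tongs stand at rest in their stand, tips on its floor to 4 mm, grip point within 20 mm of its centre line, upright to 0.25 rad (horizontal distance between cube_center and cell below 0.011 m and z of cube_center in the frame of cell below 0.0135 m and angle between cube_center's own z axis and vertical below 0.08 rad and linear speed of each of cube, tongs below 0.02 m/s and horizontal distance between tongs_grip and stand_floor below 0.02 m and z of tongs_grip in the frame of stand_floor below 0.066 m and angle between tongs_grip's own z axis and vertical below 0.25 rad); the robot touches nothing.
It fails at once if the robot's fingers touch the cube (contact force between the fingers and cube above 0.5 N).
It fails at once if the cube is forced on the tray with more than 40 N (contact force between cube and tray above 40 N).
It fails at once if the tongs or the robot press on the tray with more than 40 N (contact force between any of tongs, the arm, the fingers and tray above 40 N).
It fails at once if one of the other cubes is moved (distance of any of cube_b_center, cube_c_center from where it was at the start of the episode above 0.008 m).
It fails at once if the tumbler, the jar or the bowl is moved (distance of any of tumbler, jar, bowl from where it was at the start of the episode above 0.02 m).
It also fails if it takes over 72 s, if anything falls off the work surface, if the arm or the gripper's body presses on something with over 40 N, if the wrist force passes 120 N, or if a joint passes its speed limit or range.

## Working session

There is one attempt and no reset: what is moved stays moved. The work goes in short steps, Python scripts to look and compute and a tool call to move; the robot and the scene stay as the last step left them, time stands still between calls to the robot, and variables do not carry over. Pictures are saved under pics/ and viewed, at most 10 in all, crops included, and the job is handed in when it is done.

Besides the shell and the picture viewer there is one more tool, called after ">>>" in YAML: its name, and indented under it one key for each argument. apply_moves: Moves the arm, as the interface text tells. Its arguments: {"type":"object","properties":{"series":{"type":"array"},"force":{"type":"number"}},"required":["series"]}

```bash
mkdir -p pics; cat > h.py <<'E'
import numpy as np, cv2
from station import r
def snap(name, f=None):
    s=r.snapshot(name)
    if f: cv2.imwrite(f,s["color"][:,:,::-1])
    return s
def ray(s,u,v,z):
    d=np.array([(u-s["cx"])/s["fx"],(v-s["cy"])/s["fy"],1.0]); R=np.array(s["R"]);t=np.array(s["t"])
    o=-R.T@t; w=R.T@d
    return o+w*(z-o[2])/w[2]
def proj(s,X):
    c=np.array(s["R"])@np.array(X)+np.array(s["t"])
    return np.array([s["fx"]*c[0]/c[2]+s["cx"],s["fy"]*c[1]/c[2]+s["cy"]])
E
python3 - <<'E'
from h import *
for n in("top","side"):
    s=snap(n,f"pics/{n}0.png"); print(n,s["fx"],-np.array(s["R"]).T@s["t"],np.array(s["R"]).round(3).tolist())
    np.save(f"{n}0.npy",s,allow_pickle=True)
st=r.state();print({k:np.round(v,3).tolist() for k,v in st.items()})
E
```

```text
top 592.3657863093053 [5.83669714e-01 4.87278951e-04 9.75720656e-01] [[0.008, -1.0, -0.024], [-0.999, -0.007, -0.046], [0.046, 0.024, -0.999]]
side 490.8408621879979 [0.32755202 0.43703512 0.61635853] [[-0.821, -0.571, 0.001], [-0.408, 0.585, -0.701], [0.4, -0.576, -0.713]]
{'time_s': 0.1, 'joints': [1.352, 0.69, -0.195, 1.566, 0.157, 0.902, -0.215], 'joint_velocities': [0.0, -0.001, 0.001, -0.002, -0.002, -0.0, 0.0], 'joint_torque': [-0.003, -52.85, -1.271, -15.384, -0.053, 0.002, 0.0], 'position': [0.156, -0.605, 0.221], 'tcp_rot': [-3.14, 0.0, 0.253], 'wrist_force': [0.9, -0.457, 0.155], 'moment': [0.022, 0.009, 0.039], 'gripper_force': 0.0, 'gripper_width': 0.088}
```

View pics/top0.png

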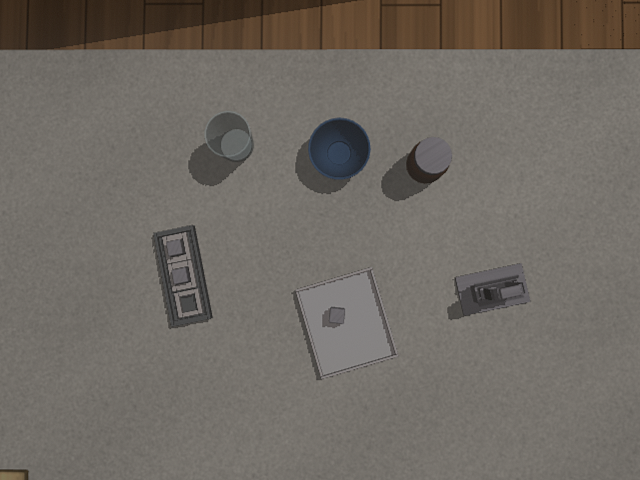

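View pics/side0.png

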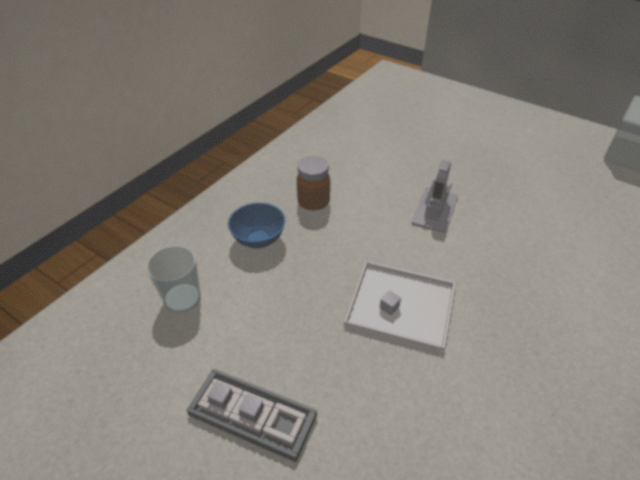

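The top view shows the tray around (182,276) with the empty cell at (188,302), the cube at (336,316) and the stand around (492,290). The side view agrees. Next I enlarge these for corners.

```bash
python3 - <<'E'
from h import *
s=np.load("top0.npy",allow_pickle=True).item(); a=s["color"][:,:,::-1]
q=np.load("side0.npy",allow_pickle=True).item(); b=q["color"][:,:,::-1]
def c(a,u,v,w,h,k): return cv2.resize(a[v:v+h,u:u+w],None,fx=k,fy=k,interpolation=cv2.INTER_CUBIC)
out=np.zeros((600,800,3),np.uint8)
def put(im,x,y): out[y:y+im.shape[0],x:x+im.shape[1]]=im
put(c(a,445,255,100,70,4),0,0)      # tongs top: u=445+x/4, v=255+y/4
put(c(b,400,150,70,90,4),400,0)     # side tongs
put(c(a,145,220,75,60*2-10,2.9),0,281) # tray
put(c(a,316,296,40,40,5),230,300)
put(c(b,180,365,140,100,2.6),430,340)
out=np.clip(out*1.6,0,255).astype(np.uint8)
cv2.imwrite("pics/c1.png",out)
# foot contour, cube contour, tray contour
hsv=cv2.cvtColor(a,cv2.COLOR_BGR2HSV)
g=cv2.cvtColor(a,cv2.COLOR_BGR2GRAY)
def rect(m,off,z,lab):
    cs,_=cv2.findContours(m,cv2.RETR_EXTERNAL,cv2.CHAIN_APPROX_NONE); k=max(cs,key=cv2.contourArea)
    (bx)=cv2.boxPoints(cv2.minAreaRect(k))+off
    P=np.array([ray(s,*p,z)[:2] for p in bx]);print(lab,bx.round(1).tolist(),P.mean(0).round(4),[np.linalg.norm(P[i]-P[(i+1)%4]).round(4) for i in(0,1)],[np.degrees(np.arctan2(*(P[i+1]-P[i])[::-1])).round(1) for i in(0,1)])
print(g[316,325:350],g[324,300],g[290,455:530],g[276,140:215])
tr=(g[215:340,140:225]<80).astype(np.uint8)*255
rect(cv2.morphologyEx(tr,cv2.MORPH_CLOSE,np.ones((3,3))),[140,215],.016,"tray")
dish=(g[255:390,285:405]>135).astype(np.uint8)*255
rect(dish,[285,255],.010,"dish")
E
```

```text
[ 90  90  92  93  70  97 105 104 104 102 101 101 102 103 104 101  99 101
  99 102 129 134 133 131 131] 122 [ 85  73  58  79 103 106 107  87  78  81  68  66  67  69  68  67  50  49
  46  45 102 112  79  50  43  82  82  87  50  34  35  35  35  32  34  54
  50  48  55  56  57  53  87  78  49  71 105 109 106 106 106 105 105 104
 104 104 104 103 103 102 102 103 102 101 102  99  95  86  59  60  95  99
 103 117 120] [119 120 115 115 116 117 115 114 113 113 114 119 121 117 115 116 118 119
  82  71  77  65  71  81  56  44  70  78  59  60  79  83  73  97 105 102
 102 100  98  99 102 102  99  97 101 106  98  65  54  48 120 129 125 132
  88  67  72  78  59  51  71  80  58  47  70 112 119 119 117 115 117 119
 120 118 114]
tray [[149.5, 233.5], [194.1, 224.6], [213.2, 320.2], [168.6, 329.1]] [0.565  0.2501] [np.float64(0.0746), np.float64(0.1585)] [np.float64(-78.3), np.float64(-167.6)]
dish [[389.0, 352.0], [390.0, 352.0], [390.0, 354.0], [389.0, 354.0]] [ 0.4448 -0.0886] [np.float64(0.0016), np.float64(0.0032)] [np.float64(-89.3), np.float64(-179.8)]
```

View pics/c1.png

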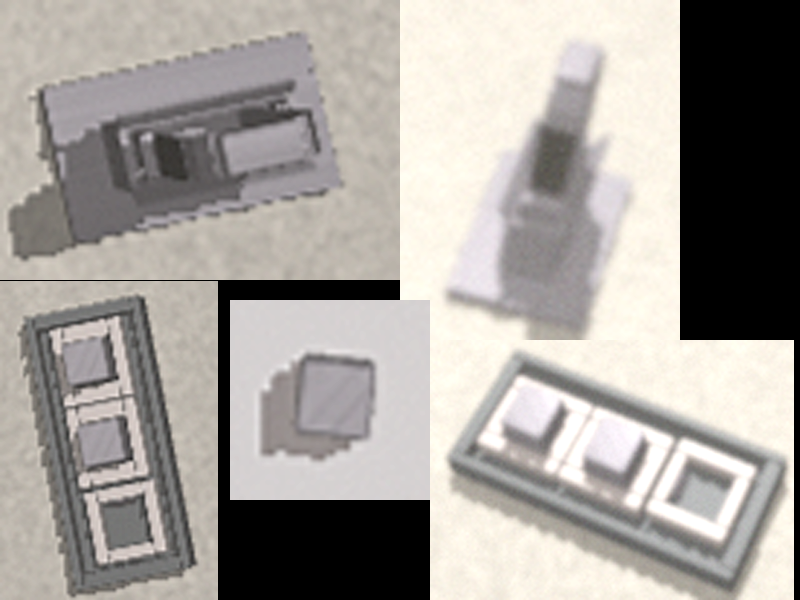

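```bash
cat > m.py <<'E'
from h import *
def boxes(s,u0,v0,w,h,lo,hi,k,amin,amax):
    a=cv2.resize(s["color"][v0:v0+h,u0:u0+w],None,fx=k,fy=k,interpolation=cv2.INTER_CUBIC)
    g=cv2.cvtColor(a,cv2.COLOR_RGB2GRAY); m=cv2.inRange(g,lo,hi)
    cs,_=cv2.findContours(m,cv2.RETR_LIST,cv2.CHAIN_APPROX_NONE); o=[]
    for c in cs:
        A=cv2.contourArea(c)/k/k
        if amin<A<amax: o.append((A,(cv2.boxPoints(cv2.minAreaRect(c))+.5)/k-.5+[u0,v0]))
    return o
def rep(s,bx,z,l):
    P=np.array([ray(s,*p,z)[:2] for p in bx]); e=[P[1]-P[0],P[2]-P[1]]
    print(l,np.mean(bx,0).round(1),"c",P.mean(0).round(4),"L",[round(1000*np.linalg.norm(x),1) for x in e],"ang",[round(np.degrees(np.arctan2(x[1],x[0])),1) for x in e]); return P
E
python3 - <<'E'
from m import *
s=np.load("top0.npy",allow_pickle=True).item(); q=np.load("side0.npy",allow_pickle=True).item()
T=lambda L,k,u,v:[(u+x/k,v+y/k) for x,y in L]
rep(s,T([(42,88),(305,35),(342,185),(75,240)],4,445,255),.004,"foot")
rep(s,T([(220,145),(308,120),(317,155),(224,178)],4,445,255),.105,"bow")
rep(s,T([(22,320-281),(137,297-281),(193,562-281),(75,592-281)],2.9,145,220),.012,"tray")
rep(s,T([(73,62),(142,65),(135,138),(67,132)],5,316,296),.028,"cube")
rep(s,T([(105,221),(145,216),(155,267),(112,276)],2.9,145,220),.016,"hole")
rep(q,T([(698-430,455-340),(757-430,487-340),(722-430,527-340),(668-430,497-340)],2.6,180,365),.014,"holeside")
for A,b in boxes(s,318,298,36,36,0,117,6,100,400): print(A); rep(s,b,.028,"cube")
for A,b in boxes(s,165,280,50,45,0,100,6,60,300): print(A); rep(s,b,.016,"hole?")
for A,b in boxes(s,145,220,75,110,110,255,6,200,3000): print(A); rep(s,b,.016,"white")
E
```

```text
foot [492.8 289.2] c [ 0.5487 -0.2562] L [np.float64(108.8), np.float64(62.3)] ang [np.float64(-78.1), np.float64(-166.6)]
bow [511.8 292.4] c [ 0.548  -0.2571] L [np.float64(33.2), np.float64(13.0)] ang [np.float64(-73.6), np.float64(-166.0)]
tray [181.8 275.8] c [0.5666 0.2504] L [np.float64(66.6), np.float64(152.6)] ang [np.float64(-78.3), np.float64(-167.0)]
cube [336.8 315.8] c [ 0.5051 -0.0032] L [np.float64(22.0), np.float64(23.2)] ang [np.float64(-91.9), np.float64(174.9)]
hole [189.6 304.5] c [0.52   0.2357] L [np.float64(22.7), np.float64(29.0)] ang [np.float64(-82.4), np.float64(-167.8)]
holeside [288.2 423.3] c [0.5188 0.2381] L [np.float64(33.9), np.float64(25.5)] ang [np.float64(-174.1), np.float64(85.4)]
281.01388888888886
hole? [187.7 302. ] c [0.524  0.2389] L [np.float64(28.1), np.float64(32.7)] ang [np.float64(-78.5), np.float64(-167.8)]
256.625
white [187.9 302.8] c [0.5227 0.2386] L [np.float64(39.6), np.float64(40.3)] ang [np.float64(-78.3), np.float64(-167.7)]
248.08333333333334
white [181.5 275.3] c [0.5672 0.2498] L [np.float64(39.5), np.float64(44.2)] ang [np.float64(-78.6), np.float64(-167.9)]
247.30555555555554
white [176.2 247.4] c [0.6125 0.2593] L [np.float64(39.7), np.float64(44.2)] ang [np.float64(-78.0), np.float64(-167.3)]
```

```bash
cat > go.py <<'E'
import sys; from h import *
from scipy.spatial.transform import Rotation as Ro
# usage: go.py x y z yawdeg [cmd pose: x y z yawdeg] -> units
a=list(map(float,sys.argv[1:])); st=r.state()
p=np.array(a[4:7]) if len(a)>4 else np.array(st["position"])
Rc=Ro.from_euler("xyz",[np.pi,0,np.radians(a[7])]) if len(a)>4 else Ro.from_euler("xyz",st["tcp_rot"])
Rt=Ro.from_euler("xyz",[np.pi,0,np.radians(a[3])])
print("shift",(Rc.inv().apply(np.array(a[:3])-p)/.05).round(3),"rot",((Rc.inv()*Rt).as_rotvec(degrees=True)/5).round(3))
print(np.round(st["position"],4),np.degrees(st["tcp_rot"]).round(2),np.round(st["wrist_force"],2),st["gripper_width"],st["gripper_force"],st["time_s"])
E
python3 go.py .5484 -.2565 .170 12.1
```

```text
shift [ 9.338 -4.776  1.034] rot [-0.018  0.002  0.477]
[ 0.1561 -0.6046  0.2214] [-1.7991e+02  1.0000e-02  1.4490e+01] [ 0.9  -0.46  0.15] 0.08784356817894497 0.0 0.1
```

>>> apply_moves:
  series:
    - {"x": 4, "y": -2.05, "z": 0.3, "wz": 0.2, "claw": 0}
    - {"x": 9.34, "y": -4.78, "z": 1.03, "wx": -0.02, "wz": 0.48, "claw": 0}
    - {"x": 9.34, "y": -4.78, "z": 1.03, "wx": -0.02, "wz": 0.48, "claw": 0}
    - {"x": 9.34, "y": -4.78, "z": 1.03, "wx": -0.02, "wz": 0.48, "claw": 0}
    - {"x": 9.34, "y": -4.78, "z": 1.03, "wx": -0.02, "wz": 0.48, "claw": 0}
    - {"x": 9.34, "y": -4.78, "z": 1.03, "wx": -0.02, "wz": 0.48, "claw": 0}
    - {"x": 9.34, "y": -4.78, "z": 1.03, "wx": -0.02, "wz": 0.48, "claw": 0}
    - {"x": 9.34, "y": -4.78, "z": 1.03, "wx": -0.02, "wz": 0.48, "claw": 0}
    - {"x": 9.34, "y": -4.78, "z": 1.03, "wx": -0.02, "wz": 0.48, "claw": 0}
    - {"x": 9.34, "y": -4.78, "z": 1.03, "wx": -0.02, "wz": 0.48, "claw": 0}
    - {"x": 9.34, "y": -4.78, "z": 1.03, "wx": -0.02, "wz": 0.48, "claw": 0}
    - {"x": 9.34, "y": -4.78, "z": 1.03, "wx": -0.02, "wz": 0.48, "claw": 0}
  force: 15

```text
invalid input
```

>>> apply_moves:
  series:
    - {"x": 1, "y": -0.5, "z": 0.1, "wx": 0, "wy": 0, "wz": 0.05, "claw": 0}
  force: 15

```text
time_s: 0.2
position: [0.1866, -0.5772, 0.2173]
tcp_rot: [3.138, 0.006, 0.236]
wrist_force: [0.8, -0.6, -0.5]
gripper_width: 0.0881
gripper_force: 0.0
```

>>> apply_moves:
  series:
    - {"x": 4, "y": -2.05, "z": 0.3, "wx": -0.02, "wy": 0, "wz": 0.2, "claw": 0}
    - {"x": 8.34, "y": -4.28, "z": 0.93, "wx": -0.02, "wy": 0, "wz": 0.43, "claw": 0}
    - {"x": 8.34, "y": -4.28, "z": 0.93, "wx": -0.02, "wy": 0, "wz": 0.43, "claw": 0}
    - {"x": 8.34, "y": -4.28, "z": 0.93, "wx": -0.02, "wy": 0, "wz": 0.43, "claw": 0}
    - {"x": 8.34, "y": -4.28, "z": 0.93, "wx": -0.02, "wy": 0, "wz": 0.43, "claw": 0}
    - {"x": 8.34, "y": -4.28, "z": 0.93, "wx": -0.02, "wy": 0, "wz": 0.43, "claw": 0}
    - {"x": 8.34, "y": -4.28, "z": 0.93, "wx": -0.02, "wy": 0, "wz": 0.43, "claw": 0}
    - {"x": 8.34, "y": -4.28, "z": 0.93, "wx": -0.02, "wy": 0, "wz": 0.43, "claw": 0}
    - {"x": 8.34, "y": -4.28, "z": 0.93, "wx": -0.02, "wy": 0, "wz": 0.43, "claw": 0}
    - {"x": 8.34, "y": -4.28, "z": 0.93, "wx": -0.02, "wy": 0, "wz": 0.43, "claw": 0}
    - {"x": 8.34, "y": -4.28, "z": 0.93, "wx": -0.02, "wy": 0, "wz": 0.43, "claw": 0}
    - {"x": 8.34, "y": -4.28, "z": 0.93, "wx": -0.02, "wy": 0, "wz": 0.43, "claw": 0}
  force: 15

```text
time_s: 1.4
position: [0.5445, -0.263, 0.1707]
tcp_rot: [3.14, 0.002, 0.211]
wrist_force: [-0.2, -0.0, 0.1]
gripper_width: 0.0882
gripper_force: 0.0
```

```bash
python3 - <<'E'
from h import *
a=snap("side")["color"][110:260,350:520]; b=snap("top")["color"][220:350,420:580]
o=np.zeros((600,800,3),np.uint8)
x=cv2.resize(a,None,fx=2.35,fy=2.35,interpolation=2);o[:x.shape[0],:x.shape[1]]=x
x=cv2.resize(b,None,fx=2.5,fy=2.5,interpolation=2);o[:x.shape[0],400:400+x.shape[1]]=x
cv2.imwrite("pics/g1.png",np.clip(o*1.5,0,255)[:360,:,::-1])
E
python3 go.py .5484 -.2565 .110 12.1
```

```text
shift [ 0.131 -0.145  1.222] rot [ 0.032  0.022 -0.039]
[ 0.5436 -0.2647  0.1711] [1.7984e+02 1.1000e-01 1.1900e+01] [-0.73 -0.1  -0.39] 0.08825541832613054 0.0 1.5[ WARN:0@0.681] global loadsave.cpp:1063 imwrite_ Unsupported depth image for selected encoder is fallbacked to CV_8U.
```

View pics/g1.png

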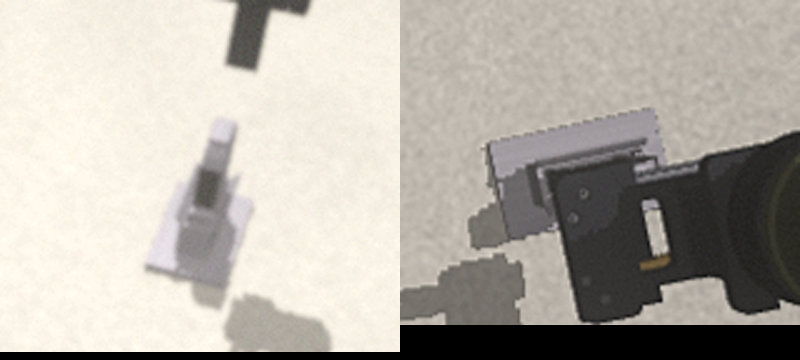

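>>> apply_moves:
  series:
    - {"x": 0.13, "y": -0.145, "z": 0.3, "wx": 0.03, "wy": 0.02, "wz": -0.04, "claw": 0}
    - {"x": 0.13, "y": -0.145, "z": 0.8, "wx": 0.03, "wy": 0.02, "wz": -0.04, "claw": 0}
    - {"x": 0.13, "y": -0.145, "z": 0.8, "wx": 0.03, "wy": 0.02, "wz": -0.04, "claw": 0}
    - {"x": 0.13, "y": -0.145, "z": 0.8, "wx": 0.03, "wy": 0.02, "wz": -0.04, "claw": 0}
  force: 15

```text
time_s: 1.9
position: [0.5491, -0.2557, 0.1314]
tcp_rot: [-3.141, -0.0, 0.212]
wrist_force: [-0.1, 0.2, -0.3]
gripper_width: 0.0879
gripper_force: 0.0
```

```bash
python3 go.py .5484 -.2565 .0635 12.1
```

```text
shift [-0.017  0.013  1.358] rot [-0.006 -0.005  0.007]
[ 0.5491 -0.2557  0.1314] [-1.7997e+02 -2.0000e-02  1.2140e+01] [-0.08  0.18 -0.34] 0.08790422279130848 0.0 1.9
```

>>> apply_moves:
  series:
    - {"x": 0, "y": 0, "z": 0.4, "wx": 0, "wy": 0, "wz": 0, "claw": 0}
    - {"x": 0, "y": 0, "z": 0.8, "wx": 0, "wy": 0, "wz": 0, "claw": 0}
    - {"x": 0, "y": 0, "z": 1.15, "wx": 0, "wy": 0, "wz": 0, "claw": 0}
    - {"x": 0, "y": 0, "z": 1.35, "wx": 0, "wy": 0, "wz": 0, "claw": 0}
    - {"x": 0, "y": 0, "z": 1.35, "wx": 0, "wy": 0, "wz": 0, "claw": 0}
    - {"x": 0, "y": 0, "z": 1.35, "wx": 0, "wy": 0, "wz": 0, "claw": 0}
  force: 15

```text
time_s: 2.5
position: [0.5509, -0.2547, 0.0647]
tcp_rot: [3.141, -0.003, 0.214]
wrist_force: [-0.2, -0.7, -0.8]
gripper_width: 0.0881
gripper_force: 0.0
```

```bash
python3 - <<'E'
from h import *
a=snap("side")["color"][110:260,350:520]; b=snap("top")["color"][220:350,420:580]
o=np.zeros((600,800,3),np.uint8)
x=cv2.resize(a,None,fx=2.35,fy=2.35,interpolation=2);o[:x.shape[0],:x.shape[1]]=x
x=cv2.resize(b,None,fx=2.5,fy=2.5,interpolation=2);o[:x.shape[0],400:400+x.shape[1]]=x
cv2.imwrite("pics/g2.png",np.clip(o*1.5,0,255).astype(np.uint8)[:360,:,::-1])
E
python3 go.py .5484 -.2565 .0635 12.1
```

```text
shift [-0.063  0.026  0.027] rot [ 0.005 -0.04   0.033]
[ 0.5512 -0.2546  0.0649] [179.97  -0.2   12.26] [-0.42  0.55 -0.46] 0.08778526065259078 0.0 2.6
```

View pics/g2.png

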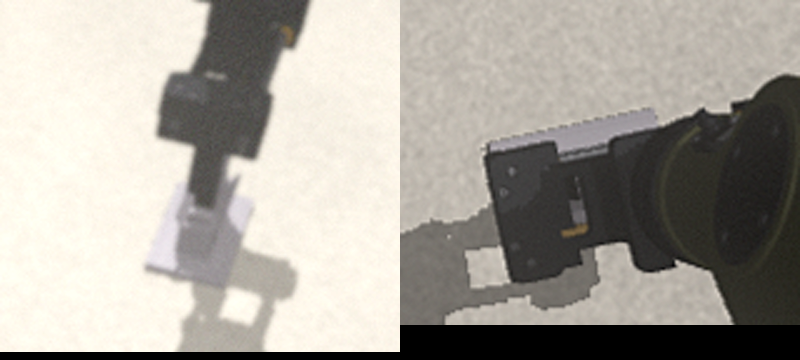

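>>> apply_moves:
  series:
    - {"x": -0.04, "y": 0.02, "z": 0.015, "wx": 0, "wy": 0, "wz": 0, "claw": 60}
    - {"x": -0.04, "y": 0.02, "z": 0.015, "wx": 0, "wy": 0, "wz": 0, "claw": 100}
    - {"x": -0.04, "y": 0.02, "z": 0.015, "wx": 0, "wy": 0, "wz": 0, "claw": 115}
    - {"x": -0.04, "y": 0.02, "z": 0.015, "wx": 0, "wy": 0, "wz": 0, "claw": 122}
    - {"x": -0.04, "y": 0.02, "z": 0.015, "wx": 0, "wy": 0, "wz": 0, "claw": 122}
    - {"x": -0.04, "y": 0.02, "z": 0.015, "wx": 0, "wy": 0, "wz": 0, "claw": 122}
    - {"x": -0.04, "y": 0.02, "z": 0.015, "wx": 0, "wy": 0, "wz": 0, "claw": 122}
  force: 15

```text
time_s: 3.3
position: [0.5488, -0.2557, 0.0629]
tcp_rot: [-3.141, -0.002, 0.214]
wrist_force: [0.5, -0.5, 0.1]
gripper_width: 0.0463
gripper_force: 5.5
```

```bash
python3 go.py .5484 -.2565 .0635 12.1
```

```text
shift [-0.012  0.014 -0.011] rot [-0.004 -0.023  0.036]
[ 0.5488 -0.2557  0.0629] [-1.7998e+02 -1.1000e-01  1.2280e+01] [ 0.53 -0.46  0.13] 0.04627832094903635 5.497288852930069 3.3
```

>>> apply_moves:
  series:
    - {"x": 0, "y": 0, "z": -0.15, "wx": 0, "wy": 0, "wz": 0, "claw": 122}
    - {"x": 0, "y": 0, "z": -0.4, "wx": 0, "wy": 0, "wz": 0, "claw": 122}
    - {"x": 0, "y": 0, "z": -0.8, "wx": 0, "wy": 0, "wz": 0, "claw": 122}
    - {"x": 0, "y": 0, "z": -1.2, "wx": 0, "wy": 0, "wz": 0, "claw": 122}
    - {"x": 0, "y": 0, "z": -1.6, "wx": 0, "wy": 0, "wz": 0, "claw": 122}
    - {"x": 0, "y": 0, "z": -1.7, "wx": 0, "wy": 0, "wz": 0, "claw": 122}
    - {"x": 0, "y": 0, "z": -1.7, "wx": 0, "wy": 0, "wz": 0, "claw": 122}
  force: 15

```text
time_s: 4.0
position: [0.5491, -0.2557, 0.1491]
tcp_rot: [3.141, -0.004, 0.214]
wrist_force: [0.0, 0.0, -1.7]
gripper_width: 0.046
gripper_force: 5.1
```

```bash
python3 - <<'E'
from m import *
s=snap("side")
a=s["color"][60:260,350:520]
d=np.load("top0.npy",allow_pickle=True).item()
b=cv2.resize(d["color"][300:336,318:354],None,fx=10,fy=10,interpolation=2)
o=np.zeros((480,800,3),np.uint8)
x=cv2.resize(a,None,fx=2.35,fy=2.35,interpolation=2);o[:x.shape[0],:x.shape[1]]=x[:480]
o[:360,420:780]=b
cv2.imwrite("pics/g3.png",np.clip(o*1.5,0,255).astype(np.uint8)[:,:,::-1])
E
python3 go.py .5051 -.0032 .13 -3.5
```

```text
shift [ 0.226 -5.113  0.366] rot [-0.012 -0.021  3.158]
[ 0.5484 -0.2554  0.1481] [-1.7996e+02 -1.1000e-01  1.2290e+01] [-0.21  0.7  -1.75] 0.045724517667073854 5.112865716218948 4.05
```

View pics/g3.png

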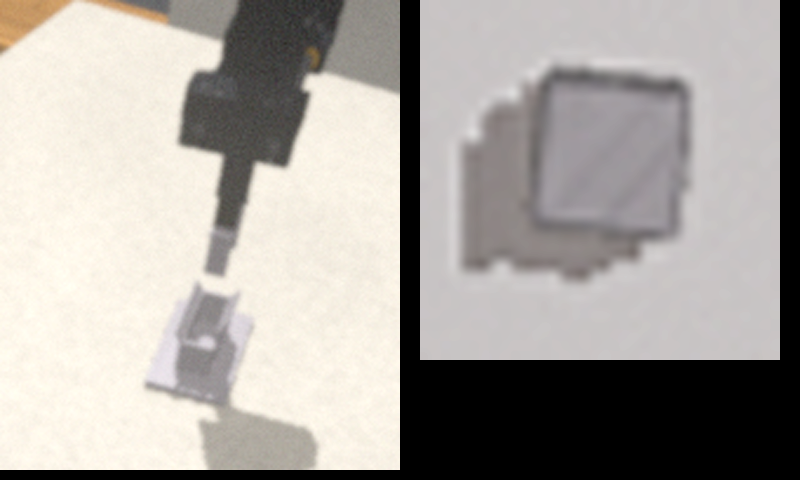

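>>> apply_moves:
  series:
    - {"x": 0.02, "y": -0.5, "z": 0.05, "wx": 0, "wy": 0, "wz": 0.4, "claw": 122}
    - {"x": 0.05, "y": -1.3, "z": 0.1, "wx": 0, "wy": 0, "wz": 0.9, "claw": 122}
    - {"x": 0.1, "y": -2.2, "z": 0.15, "wx": 0, "wy": 0, "wz": 1.5, "claw": 122}
    - {"x": 0.15, "y": -3.1, "z": 0.2, "wx": 0, "wy": 0, "wz": 2.1, "claw": 122}
    - {"x": 0.2, "y": -4.0, "z": 0.3, "wx": 0, "wy": 0, "wz": 2.7, "claw": 122}
    - {"x": 0.23, "y": -4.7, "z": 0.36, "wx": 0, "wy": 0, "wz": 3.0, "claw": 122}
    - {"x": 0.23, "y": -5.1, "z": 0.36, "wx": 0, "wy": -0.02, "wz": 3.2, "claw": 122}
    - {"x": 0.23, "y": -5.1, "z": 0.36, "wx": 0, "wy": -0.02, "wz": 3.2, "claw": 122}
    - {"x": 0.23, "y": -5.1, "z": 0.36, "wx": 0, "wy": -0.02, "wz": 3.2, "claw": 122}
  force: 15

```text
time_s: 4.95
position: [0.5052, -0.0044, 0.1295]
tcp_rot: [-3.141, 0.001, -0.064]
wrist_force: [-0.2, -0.7, -1.4]
gripper_width: 0.0464
gripper_force: 4.9
```

```bash
python3 go.py .5055 -.0035 .0735 -3.7; python3 - <<'E'
from h import *
s=snap("side"); a=cv2.resize(s["color"][190:340,330:480],None,fx=4,fy=4,interpolation=2)
cv2.imwrite("pics/g4.png",np.clip(a*1.4,0,255).astype(np.uint8)[:,:,::-1])
E
```

```text
shift [ 0.006 -0.017  1.121] rot [-0.001  0.016  0.006]
[ 0.5052 -0.0044  0.1295] [-1.7999e+02  8.0000e-02 -3.6700e+00] [-0.21 -0.7  -1.36] 0.04637756580371266 4.888658300042152 4.95
```

View pics/g4.png

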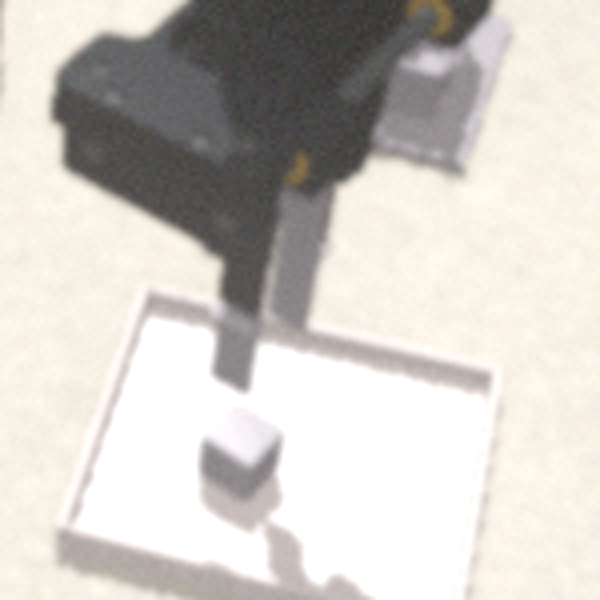

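```bash
python3 - <<'E'
from h import *
s=np.load("side0.npy",allow_pickle=True).item()
c=np.array([.5052,-.0044]);a=np.radians(-3.7);X=np.array([np.cos(a),np.sin(a)]);Y=np.array([-X[1],X[0]])
k=lambda p:((p-[330,190])*4).round(0)
for e in((8,21),(-8,21),(8,-17),(-8,-17)): print("tip",e,k(proj(s,[*(c+X*e[0]/1e3+Y*e[1]/1e3),.0725])))
c=np.array([.5055,-.0035])
for e in((12,12),(-12,12),(-12,-12),(12,-12)): print("cube",e,k(proj(s,[*(c+X*e[0]/1e3+Y*e[1]/1e3),.028])))
for u,v in((202,440),(245,405),(283,435),(240,468)): print(ray(s,330+u/4,190+v/4,.028).round(4))
E
```

```text
tip (8, 21) [212. 375.]
tip (-8, 21) [250. 397.]
tip (8, -17) [270. 313.]
tip (-8, -17) [307. 334.]
cube (12, 12) [205. 432.]
cube (-12, 12) [258. 464.]
cube (-12, -12) [293. 424.]
cube (12, -12) [239. 394.]
[0.5172 0.0114 0.028 ]
[ 0.5122 -0.0126  0.028 ]
[ 0.4933 -0.0081  0.028 ]
[0.499  0.0147 0.028 ]
```

>>> apply_moves:
  series:
    - {"x": 0, "y": -0.06, "z": 0.2, "wx": 0, "wy": 0, "wz": 0, "claw": 112}
    - {"x": 0, "y": -0.06, "z": 0.5, "wx": 0, "wy": 0, "wz": 0, "claw": 112}
    - {"x": 0, "y": -0.06, "z": 0.8, "wx": 0, "wy": 0, "wz": 0, "claw": 112}
    - {"x": 0, "y": -0.06, "z": 1.0, "wx": 0, "wy": 0, "wz": 0, "claw": 112}
    - {"x": 0, "y": -0.06, "z": 1.12, "wx": 0, "wy": 0, "wz": 0, "claw": 112}
    - {"x": 0, "y": -0.06, "z": 1.12, "wx": 0, "wy": 0, "wz": 0, "claw": 112}
    - {"x": 0, "y": -0.06, "z": 1.12, "wx": 0, "wy": 0, "wz": 0, "claw": 112}
  force: 15

```text
time_s: 5.7
position: [0.506, -0.0011, 0.0743]
tcp_rot: [-3.141, -0.0, -0.065]
wrist_force: [0.0, -0.5, -2.3]
gripper_width: 0.0496
gripper_force: 3.8
```

```bash
python3 go.py .5055 -.001 .0735 -3.7; python3 - <<'E'
from h import *
s=snap("side"); a=cv2.resize(s["color"][240:340,350:450],None,fx=6,fy=6,interpolation=2)
cv2.imwrite("pics/g5.png",np.clip(a*1.3,0,255).astype(np.uint8)[:,:,::-1])
E
```

```text
shift [-0.01  -0.001  0.015] rot [-0.011 -0.002 -0.008]
[ 0.506  -0.0011  0.0743] [-1.7994e+02 -1.0000e-02 -3.7400e+00] [ 0.05 -0.49 -2.25] 0.049645693533456596 3.791424036026001 5.7
```

View pics/g5.png

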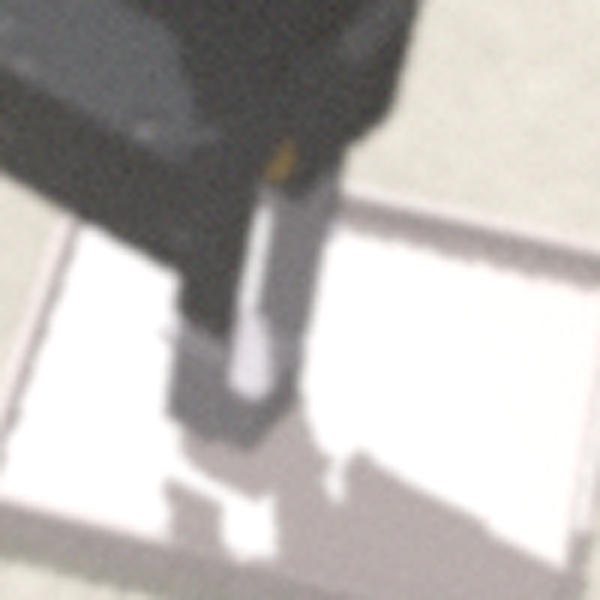

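>>> apply_moves:
  series:
    - {"x": 0, "y": 0, "z": 0, "wx": 0, "wy": 0, "wz": 0, "claw": 125}
    - {"x": 0, "y": 0, "z": 0, "wx": 0, "wy": 0, "wz": 0, "claw": 140}
    - {"x": 0, "y": 0, "z": 0, "wx": 0, "wy": 0, "wz": 0, "claw": 150}
    - {"x": 0, "y": 0, "z": 0, "wx": 0, "wy": 0, "wz": 0, "claw": 165}
    - {"x": 0, "y": 0, "z": 0, "wx": 0, "wy": 0, "wz": 0, "claw": 175}
    - {"x": 0, "y": 0, "z": 0, "wx": 0, "wy": 0, "wz": 0, "claw": 175}
    - {"x": 0, "y": 0, "z": 0, "wx": 0, "wy": 0, "wz": 0, "claw": 175}
  force: 22

```text
time_s: 6.45
position: [0.5061, -0.0009, 0.0744]
tcp_rot: [-3.141, -0.001, -0.065]
wrist_force: [0.1, 0.1, 4.0]
gripper_width: 0.0342
gripper_force: 22.0
```

```bash
python3 go.py .5055 -.001 .0735 -3.7
```

```text
shift [-0.011  0.003  0.018] rot [-0.012 -0.006 -0.004]
[ 0.5061 -0.0009  0.0744] [-1.7994e+02 -3.0000e-02 -3.7200e+00] [0.11 0.11 4.02] 0.03415438664502862 22.001380026340485 6.45
```

>>> apply_moves:
  series:
    - {"x": 0, "y": 0, "z": -0.1, "wx": 0, "wy": 0, "wz": 0, "claw": 175}
    - {"x": 0, "y": 0, "z": -0.3, "wx": 0, "wy": 0, "wz": 0, "claw": 175}
    - {"x": 0, "y": 0, "z": -0.7, "wx": 0, "wy": 0, "wz": 0, "claw": 175}
    - {"x": 0, "y": 0, "z": -1.1, "wx": 0, "wy": 0, "wz": 0, "claw": 175}
    - {"x": 0, "y": 0, "z": -1.4, "wx": 0, "wy": 0, "wz": 0, "claw": 175}
    - {"x": 0, "y": 0, "z": -1.4, "wx": 0, "wy": 0, "wz": 0, "claw": 175}
    - {"x": 0, "y": 0, "z": -1.4, "wx": 0, "wy": 0, "wz": 0, "claw": 175}
  force: 22

```text
time_s: 7.15
position: [0.5056, -0.0008, 0.1443]
tcp_rot: [-3.14, 0.0, -0.065]
wrist_force: [-0.8, -0.1, -2.8]
gripper_width: 0.0345
gripper_force: 22.0
```

```bash
python3 go.py .5055 -.001 .0735 -3.7; python3 - <<'E'
from h import *
s=snap("side"); a=cv2.resize(s["color"][170:320,330:480],None,fx=4,fy=4,interpolation=2)
cv2.imwrite("pics/g6.png",np.clip(a*1.3,0,255).astype(np.uint8)[:,:,::-1])
E
```

```text
shift [-0.002  0.006  1.416] rot [-0.013  0.    -0.001]
[ 0.5056 -0.0008  0.1443] [-179.93    0.     -3.71] [-0.78 -0.11 -2.8 ] 0.03449815325207837 21.98897033929825 7.15
```

View pics/g6.png

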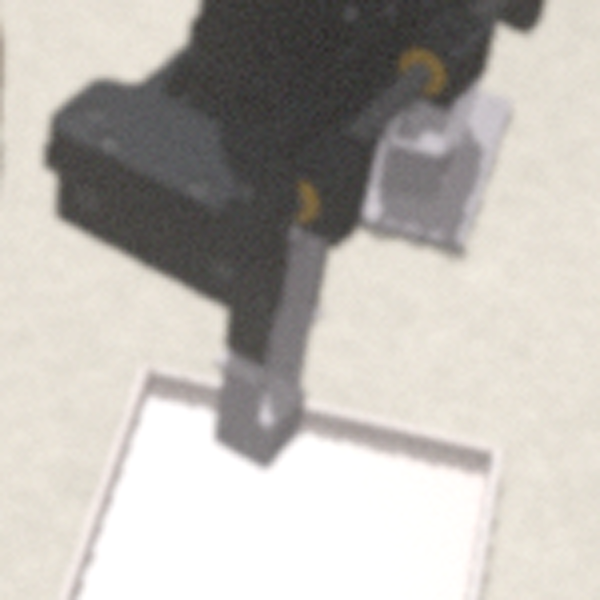

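```bash
python3 - <<'E'
from m import *
s=np.load("side0.npy",allow_pickle=True).item(); t=np.load("top0.npy",allow_pickle=True).item()
# cube in tongs
a=np.radians(-3.7);X=np.array([np.cos(a),np.sin(a)]);Y=np.array([-X[1],X[0]])
for e,uv in(((12,12),(217,438)),((-12,12),(266,466)),((-12,-12),(302,428))):
    w=ray(s,330+uv[0]/4,170+uv[1]/4,.074)[:2]-[.5056,-.0008]; print("cube off", (np.array([w@X,w@Y])*1e3-e).round(1))
# insert quads
ins={}
for nm,S,(u0,v0,w,h) in(("side",s,(180,365,145,100)),("top",t,(145,220,75,110))):
    k=6;g=cv2.cvtColor(cv2.resize(S["color"][v0:v0+h,u0:u0+w],None,fx=k,fy=k,interpolation=2),cv2.COLOR_RGB2GRAY)
    print(nm,np.percentile(g,[5,30,50,70,90,97]))
    for th in((110,118,125,132) if nm=="top" else (120,130,140,150,160,170)):
        m=np.uint8(g>th)*255; cs,_=cv2.findContours(m,cv2.RETR_CCOMP,cv2.CHAIN_APPROX_NONE)
        for c in cs:
            A=cv2.contourArea(c)/k/k
            if not 60<A<1500: continue
            H=cv2.convexHull(c)
            P=np.array([ray(S,u0+(p[0]+.5)/k-.5,v0+(p[1]+.5)/k-.5,.016)[:2]*1000 for p in c[:,0]],np.float32)
            rc=cv2.minAreaRect(P)
            print(th,round(A),"c",np.round(rc[0],1),"sz",np.round(rc[1],1),"ang",round(rc[2],1))
E
```

```text
cube off [-1.6 -1.2]
cube off [ 1.5 -1.2]
cube off [ 1.  -0.4]
side [ 73. 113. 151. 154. 158. 168.]
120 1016 c [523.9 240.4] sz [42.2 41. ] ang 12.1
120 366 c [523.7 240.4] sz [26.6 25.5] ang 11.9
120 1492 c [590.7 256.4] sz [91.9 41. ] ang 12.1
130 978 c [523.8 240.2] sz [41.1 40.3] ang 12.1
130 406 c [523.8 240.4] sz [27.3 26.3] ang 12.0
130 1380 c [590.7 256.4] sz [91.  40.1] ang 12.1
140 940 c [523.8 240.2] sz [40.4 39.5] ang 12.1
140 437 c [523.8 240.2] sz [28.2 27.1] ang 12.3
140 1250 c [590.6 256.3] sz [90.1 39.3] ang 12.2
150 897 c [523.8 240.2] sz [39.5 38.6] ang 11.8
150 473 c [523.9 240.3] sz [29.5 28. ] ang 12.3
150 504 c [568.5 251.5] sz [44.  38.4] ang 12.0
150 373 c [612.9 261. ] sz [43.6 38.2] ang 12.1
160 104 c [520.3 256. ] sz [37.8  5.3] ang 13.1
160 74 c [550.9 247.5] sz [ 6.9 24.7] ang 13.1
160 155 c [524.4 236.8] sz [38.3 30.8] ang 11.8
160 72 c [595.3 256.9] sz [ 6.8 24.9] ang 15.4
top [ 51.  77. 112. 116. 121. 128.]
110 253 c [522.8 238.6] sz [40.3 39.5] ang 12.4
110 245 c [567.3 249.9] sz [44.1 39.4] ang 12.0
110 244 c [612.5 259.4] sz [44.1 39.5] ang 12.6
118 67 c [519.6 254.6] sz [39.2  6.5] ang 12.4
118 151 c [523.6 235. ] sz [39.8 31.6] ang 11.8
118 212 c [567.3 249.9] sz [43.5 39. ] ang 12.0
118 196 c [612.6 259.4] sz [43.8 38.5] ang 11.7
125 72 c [523.7 234.8] sz [39.  30.4] ang 12.3
125 77 c [566.1 234.8] sz [23.2 47.8] ang 72.4
125 80 c [613.8 254.1] sz [43.5 27. ] ang 11.4
```

```bash
python3 go.py .5229 .2399 .11 12.1
```

```text
shift [ 0.042 -4.826  0.681] rot [-0.014  0.012 -3.161]
[ 0.5053 -0.0008  0.1438] [-1.7994e+02  7.0000e-02 -3.7100e+00] [ 0.12 -0.09 -1.36] 0.033689990277425225 21.989062428474426 7.2
```

>>> apply_moves:
  series:
    - {"x": 0.01, "y": -0.4, "z": 0, "wx": 0, "wy": 0, "wz": -0.3, "claw": 175}
    - {"x": 0.02, "y": -1.0, "z": 0, "wx": 0, "wy": 0, "wz": -0.8, "claw": 175}
    - {"x": 0.03, "y": -1.7, "z": 0, "wx": 0, "wy": 0, "wz": -1.3, "claw": 175}
    - {"x": 0.04, "y": -2.4, "z": 0, "wx": 0, "wy": 0, "wz": -1.8, "claw": 175}
    - {"x": 0.04, "y": -3.1, "z": 0.1, "wx": 0, "wy": 0, "wz": -2.3, "claw": 175}
    - {"x": 0.04, "y": -3.8, "z": 0.2, "wx": 0, "wy": 0, "wz": -2.8, "claw": 175}
    - {"x": 0.04, "y": -4.4, "z": 0.4, "wx": -0.01, "wy": 0.01, "wz": -3.0, "claw": 175}
    - {"x": 0.04, "y": -4.83, "z": 0.6, "wx": -0.01, "wy": 0.01, "wz": -3.16, "claw": 175}
    - {"x": 0.04, "y": -4.83, "z": 0.7, "wx": -0.01, "wy": 0.01, "wz": -3.16, "claw": 175}
    - {"x": 0.04, "y": -4.83, "z": 0.7, "wx": -0.01, "wy": 0.01, "wz": -3.16, "claw": 175}
    - {"x": 0.04, "y": -4.83, "z": 0.7, "wx": -0.01, "wy": 0.01, "wz": -3.16, "claw": 175}
  force: 22

```text
time_s: 8.3
position: [0.5232, 0.2377, 0.1089]
tcp_rot: [3.14, 0.001, 0.209]
wrist_force: [-0.2, -0.8, -2.6]
gripper_width: 0.0339
gripper_force: 22.0
```

```bash
python3 go.py .5229 .2399 .0884 12.1;python3 - <<'E'
from h import *
s=snap("side"); t=snap("top")
np.save("s1.npy",s,allow_pickle=True)
a=cv2.resize(s["color"][345:465,190:330],None,fx=5,fy=5,interpolation=2)
cv2.imwrite("pics/g7.png",np.clip(a*1.2,0,255).astype(np.uint8)[:,:,::-1])
E
```

```text
shift [ 0.003 -0.045  0.41 ] rot [ 0.021  0.009 -0.029]
[0.5232 0.2377 0.1089] [1.7989e+02 5.0000e-02 1.1950e+01] [-0.21 -0.8  -2.56] 0.03389215570728244 21.988848745822906 8.3
```

View pics/g7.png

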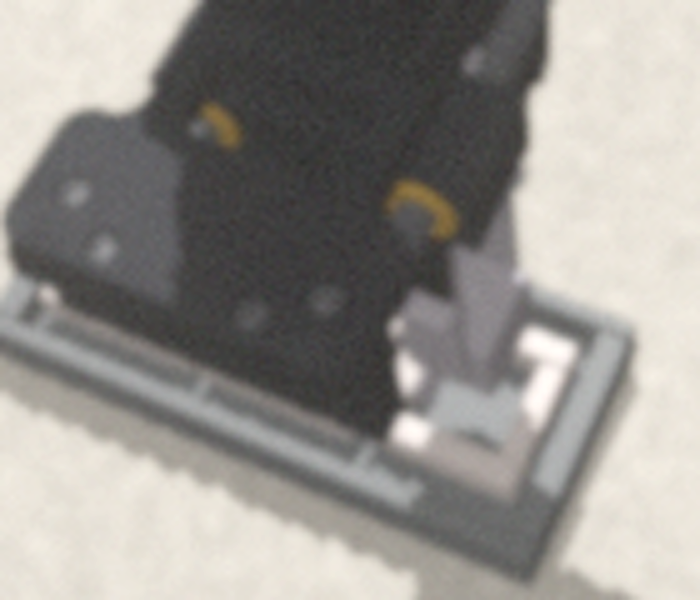

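```bash
python3 - <<'E'
from h import *
s=np.load("s1.npy",allow_pickle=True).item()
a=np.radians(12);X=np.array([np.cos(a),np.sin(a)]);Y=np.array([-X[1],X[0]])
c=np.array([.5232,.2377])
for e in((12,12),(-12,12),(-12,-12)): print(e,((proj(s,[*(c+X*e[0]/1e3+Y*e[1]/1e3),.0385])-[190,345])*5).round())
h=np.array([.5238,.2403])
for e in((13.5,13),(-13.5,13),(-13.5,-13),(13.5,-13)): print("hole",e,((proj(s,[*(h+X*e[0]/1e3+Y*e[1]/1e3),.016])-[190,345])*5).round())
for k in range(3):
    st=r.state(); print(np.round(st["position"],4))
w=ray(s,190+97,345+77,.0385)[:2]-c; print("corner off",(np.array([w@X,w@Y])*1e3-[-12,12]).round(1))
E
```

```text
(12, 12) [407. 361.]
(-12, 12) [496. 398.]
(-12, -12) [537. 311.]
hole (13.5, 13) [398. 409.]
hole (-13.5, 13) [495. 450.]
hole (-13.5, -13) [540. 358.]
hole (13.5, -13) [444. 318.]
[0.5238 0.2381 0.1096]
[0.5238 0.2381 0.1096]
[0.5238 0.2381 0.1096]
corner off [ 3.8 -1.9]
```

```bash
python3 - <<'E'
from h import *
s=np.load("s1.npy",allow_pickle=True).item()
g=cv2.cvtColor(s["color"],cv2.COLOR_RGB2GRAY)
print("     ",*range(268,304))
for v in range(398,434): print(v,*[f"{x:3d}" for x in g[v,268:304]])
E
```

```text
268 269 270 271 272 273 274 275 276 277 278 279 280 281 282 283 284 285 286 287 288 289 290 291 292 293 294 295 296 297 298 299 300 301 302 303
398  49  53  52  51  50  51  53  52  49  52  54  63  80  95 110 111 115 111 116 115 115 113 112 112 119 145 171 185 189 191 194 193 194 191 190 189
399  50  53  54  54  49  49  48  50  48  51  50  63  79  94 108 114 114 112 111 114 116 114 114 115 131 154 172 179 187 189 193 194 196 194 192 190
400  53  49  52  52  51  47  46  50  44  50  51  60  77  95 107 111 113 115 115 114 117 118 116 119 133 157 164 167 176 184 190 194 194 196 192 189
401  53  49  50  50  49  50  52  49  48  49  52  56  76  95 106 116 113 113 110 113 112 116 116 117 129 141 144 146 160 175 183 190 194 193 193 191
402  56  45  53  55  63  69  61  57  48  50  51  58  73  89 107 111 115 117 115 115 115 116 115 120 117 120 120 125 142 160 170 179 185 188 190 189
403  50  44  54  65  82  88  85  73  64  56  52  59  72  90 104 112 119 118 112 114 115 116 116 114 115 110 104 111 132 148 157 164 170 175 179 182
404  49  48  58  75  97 104 104  97  86  79  72  67  77  88 101 112 
[... 3671 characters left out ...]
 150 148 147 145 145 147 146 146 148 150 148 150 148 149 146 144 140 142 153 169 177 162 130 108 120 137 148
430 127 173 199 208 210 207 200 188 168 152 142 140 138 135 137 137 133 136 138 145 149 149 148 146 143 140 141 148 159 161 139 115 109 126 143 150
431 140 180 200 207 211 210 204 188 164 147 138 136 131 123 117 119 117 117 125 136 144 144 145 144 142 140 143 139 140 137 118 106 117 134 145 150
432 139 173 190 200 205 205 199 180 156 140 138 135 130 123 118 111 103 100 106 119 131 139 145 142 140 141 138 135 130 117 104 106 127 140 148 150
433 129 152 168 179 191 193 186 163 149 140 139 137 133 130 126 120 115 108 103 106 113 124 133 137 140 139 139 135 120 110 105 116 135 144 149 150
```

```bash
python3 - <<'E'
from h import *
s=np.load("s1.npy",allow_pickle=True).item()
a=np.radians(12);X=np.array([np.cos(a),np.sin(a)]);Y=np.array([-X[1],X[0]])
c=np.array([.5235,.2379])
P=lambda e,z:proj(s,[*(c+X*e[0]/1e3+Y*e[1]/1e3),z]).round(1)
for n,e,z in(("tipo",(-8,16),.0519),("tipo+",(8,16),.0519),("tipi",(-8,12),.0519),("fartip",(-8,-12),.0519),("lip",(-8,23),.0919),("lip+",(8,23),.0919),("fing",(-9,17),.095),("fingo",(-9,35),.095),("cubetop",(-12,12),.0625),("cubebot",(-12,12),.0385),("cubefartop",(-12,-12),.0625),("cubefarb",(-12,-12),.0385),("cub+",(12,12),.0385)): print(n,P(e,z))
E
```

```text
tipo [283.8 421.4]
tipo+ [271.7 416.3]
tipi [285.2 418.4]
fartip [293.8 401. ]
lip [279.  411.2]
lip+ [266.3 405.9]
fing [282.  405.6]
fingo [274.8 419.8]
cubetop [287.8 415.6]
cubebot [288.8 424.6]
cubefartop [296.5 398.1]
cubefarb [297.2 407.2]
cub+ [271.1 417.1]
```

>>> apply_moves:
  series:
    - {"x": 0, "y": -0.03, "z": -0.5, "wx": 0.02, "wy": 0, "wz": -0.03, "claw": 175}
    - {"x": 0, "y": -0.03, "z": -1.2, "wx": 0.02, "wy": 0, "wz": -0.03, "claw": 175}
    - {"x": 0, "y": -0.03, "z": -1.8, "wx": 0.02, "wy": 0, "wz": -0.03, "claw": 175}
    - {"x": 0, "y": -0.03, "z": -2.0, "wx": 0.02, "wy": 0, "wz": -0.03, "claw": 175}
    - {"x": 0, "y": -0.03, "z": -2.0, "wx": 0.02, "wy": 0, "wz": -0.03, "claw": 175}
  force: 22

```text
time_s: 8.9
position: [0.524, 0.2411, 0.2108]
tcp_rot: [-3.139, -0.004, 0.212]
wrist_force: [0.6, 0.3, -2.6]
gripper_width: 0.0341
gripper_force: 22.0
```

```bash
python3 - <<'E'
from h import *
s=snap("side"); np.save("s2.npy",s,allow_pickle=True)
st=r.state(); c=np.array(st["position"]); print(c.round(4),np.degrees(st["tcp_rot"]).round(2))
a=st["tcp_rot"][2];X=np.array([np.cos(a),np.sin(a)]);Y=np.array([-X[1],X[0]])
P=lambda e,z:proj(s,[*(c[:2]+X*e[0]/1e3+Y*e[1]/1e3),c[2]+z])
zt=-.057; zb=-.0704
for n,e,z in(("tipo-",(-8,16),zt),("tipo+",(8,16),zt),("fartip-",(-8,-16),zt),("cubetop",(-12,12),zb+.024),("cubebot",(-12,12),zb),("farbot",(-12,-12),zb),("cube+",(12,12),zb)): print(n,P(e,z).round(1))
u,v=P((-12,12),zb).astype(int)
g=cv2.cvtColor(s["color"],cv2.COLOR_RGB2GRAY)
print("    ",*range(u-24,u+16))
for y in range(v-26,v+8): print(y,*[f"{x:3d}" for x in g[y,u-24:u+16]])
E
```

```text
[0.5229 0.2408 0.2093] [-1.799e+02 -6.000e-02  1.219e+01]
tipo- [277.1 381.2]
tipo+ [263.4 375.8]
fartip- [290.3 356.3]
cubetop [281.7 374.1]
cubebot [283.  385.6]
farbot [292.6 367.1]
cube+ [262.9 377.7]
     259 260 261 262 263 264 265 266 267 268 269 270 271 272 273 274 275 276 277 278 279 280 281 282 283 284 285 286 287 288 289 290 291 292 293 294 295 296 297 298
359 117 115 117 117 115 112 112 111 108 104 101  94  96  95 100 107 114 116 114 117 113 114 111 118 115 120 118 110 107 113 141 168 184 187 191 191 191 191 191 191
360 119 118 118 117 116 113 114 113 115 111 109 109 103  97  96 106 113 116 115 117 113 116 112 114 118 114 114 108 105 111 139 167 184 187 190 190 191 191 191 190
361 128 121 118 117 117 120 115 115 116 117 115 113 106  99  98 106 111 115 116 115 115 113 111 115 114 115 113 106  99 106 137 167 184 189 190 190 191 190 191 189
362 139 122 111 115 114 115 119 117 120 114 117 111 106  99  97 103 111 116 116 113 117 116 113 111 116 112 109 102  95 102 133 168 183 190 191 190 191 189 191 190
363 143 119 108 107 111 111 114 117 119 117 115 111 102  96  93 106 113 11
[... 4145 characters left out ...]
 190 188 190 189 189 188 188 187 190 192 191
389 131 137 142 145 151 159 165 172 176 182 185 187 187 189 188 191 191 192 192 192 192 191 190 188 185 182 184 187 189 186 187 189 188 187 189 186 189 190 191 191
390 107 116 128 133 138 146 151 154 159 168 175 179 181 183 187 188 191 192 192 191 192 190 191 188 186 186 185 189 188 189 188 188 189 188 187 190 190 190 190 189
391  90  96 105 114 121 130 138 142 148 154 161 166 167 173 179 185 187 190 190 189 189 189 189 189 188 186 187 190 189 190 189 189 188 188 187 188 190 191 190 189
392  83  87  90  95 102 112 119 125 133 139 144 152 152 161 167 176 179 182 186 186 188 188 188 189 188 188 187 190 189 189 190 190 189 189 190 190 190 189 188 190
```

>>> apply_moves:
  series:
    - {"x": -0.055, "y": -0.005, "z": 0.5, "wx": -0.02, "wy": 0, "wz": 0, "claw": 175}
    - {"x": -0.055, "y": -0.005, "z": 1.2, "wx": -0.02, "wy": 0, "wz": 0, "claw": 175}
    - {"x": -0.055, "y": -0.005, "z": 1.8, "wx": -0.02, "wy": 0, "wz": 0, "claw": 175}
    - {"x": -0.055, "y": -0.005, "z": 2.2, "wx": -0.02, "wy": 0, "wz": 0, "claw": 175}
    - {"x": -0.055, "y": -0.005, "z": 2.35, "wx": -0.02, "wy": 0, "wz": 0, "claw": 175}
    - {"x": -0.055, "y": -0.005, "z": 2.35, "wx": -0.02, "wy": 0, "wz": 0, "claw": 175}
    - {"x": -0.055, "y": -0.005, "z": 2.35, "wx": -0.02, "wy": 0, "wz": 0, "claw": 175}
    - {"x": -0.055, "y": -0.005, "z": 2.35, "wx": -0.02, "wy": 0, "wz": 0, "claw": 175}
  force: 22

```text
time_s: 9.75
position: [0.521, 0.2416, 0.0928]
tcp_rot: [-3.141, -0.003, 0.213]
wrist_force: [-0.6, 0.2, -1.3]
gripper_width: 0.0341
gripper_force: 22.0
```

>>> apply_moves:
  series:
    - {"x": 0, "y": 0, "z": 0.02, "wx": 0, "wy": 0, "wz": 0, "claw": 175}
    - {"x": 0, "y": 0, "z": 0.04, "wx": 0, "wy": 0, "wz": 0, "claw": 175}
    - {"x": 0, "y": 0, "z": 0.04, "wx": 0, "wy": 0, "wz": 0, "claw": 175}
    - {"x": 0, "y": 0, "z": 0.04, "wx": 0, "wy": 0, "wz": 0, "claw": 175}
  force: 22

```text
time_s: 10.15
position: [0.5203, 0.2414, 0.09]
tcp_rot: [-3.141, -0.001, 0.214]
wrist_force: [-0.1, 0.2, -1.9]
gripper_width: 0.0342
gripper_force: 22.0
```

>>> apply_moves:
  series:
    - {"x": 0, "y": 0.02, "z": 0.03, "wx": 0, "wy": 0, "wz": 0, "claw": 175}
    - {"x": 0, "y": 0.02, "z": 0.05, "wx": 0, "wy": 0, "wz": 0, "claw": 175}
    - {"x": 0, "y": 0.02, "z": 0.07, "wx": 0, "wy": 0, "wz": 0, "claw": 175}
    - {"x": 0, "y": 0.02, "z": 0.07, "wx": 0, "wy": 0, "wz": 0, "claw": 175}
    - {"x": 0, "y": 0.02, "z": 0.07, "wx": 0, "wy": 0, "wz": 0, "claw": 175}
  force: 22

```text
time_s: 10.65
position: [0.5206, 0.2402, 0.0864]
tcp_rot: [3.142, -0.001, 0.213]
wrist_force: [0.6, -0.2, -0.9]
gripper_width: 0.0344
gripper_force: 22.0
```

>>> apply_moves:
  series:
    - {"x": 0, "y": 0, "z": 0.015, "wx": 0, "wy": 0, "wz": 0, "claw": 175}
    - {"x": 0, "y": 0, "z": 0.03, "wx": 0, "wy": 0, "wz": 0, "claw": 175}
    - {"x": 0, "y": 0, "z": 0.03, "wx": 0, "wy": 0, "wz": 0, "claw": 175}
    - {"x": 0, "y": 0, "z": 0.03, "wx": 0, "wy": 0, "wz": 0, "claw": 175}
  force: 22

```text
time_s: 11.05
position: [0.5216, 0.2405, 0.0859]
tcp_rot: [-3.141, -0.003, 0.213]
wrist_force: [0.1, -1.4, 6.5]
gripper_width: 0.0339
gripper_force: 22.0
```

```bash
python3 - <<'E'
from h import *
s=snap("side"); np.save("s3.npy",s,allow_pickle=True)
st=r.state();print(np.round(st["position"],4),np.round(st["wrist_force"],2),np.round(st["moment"],3))
a=np.radians(12.2);X=np.array([np.cos(a),np.sin(a)])
M=np.array(st["moment"]); print("Mx,My tool-ish",M[:2]@X,M[:2]@np.array([-X[1],X[0]]))
h=np.array([.5238,.2403]);Y=np.array([-X[1],X[0]])
for e in((13.5,13),(-13.5,13),(-13.5,-13),(13.5,-13)): print("hole",e,proj(s,[*(h+X*e[0]/1e3+Y*e[1]/1e3),.016]).round(1))
g=cv2.cvtColor(s["color"],cv2.COLOR_RGB2GRAY)
print("    ",*range(264,304))
for v in range(404,440): print(v,*[f"{x:3d}" for x in g[v,264:304]])
E
```

```text
[0.5216 0.2405 0.0859] [-0.69 -0.73  5.86] [-0.157  0.098  0.008]
Mx,My tool-ish -0.13247110479151844 0.1288987469531607
hole (13.5, 13) [269.6 426.9]
hole (-13.5, 13) [289.1 435.1]
hole (-13.5, -13) [297.9 416.5]
hole (13.5, -13) [278.8 408.7]
     264 265 266 267 268 269 270 271 272 273 274 275 276 277 278 279 280 281 282 283 284 285 286 287 288 289 290 291 292 293 294 295 296 297 298 299 300 301 302 303
404  51  50  50  50  47  55  61  67  73  73  71  68  67  70  74  85  87  90  79  69  55  56  50  47  57  71  88  98  99  97 107 121 129 137 145 149 154 159 164 172
405  50  53  54  55  53  55  56  69  66  72  74  68  67  66  71  81  87  82  80  63  57  51  47  54  64  78  96 100 100  96  93  99 109 117 126 134 140 147 152 157
406  49  46  51  49  52  49  55  60  65  66  71  67  68  66  73  77  82  76  69  59  53  53  48  56  70  86  97  99 100  91  86  89  92  94 101 114 121 131 139 146
407  52  53  50  49  50  52  53  53  57  62  66  67  66  59  62  63  65  67  65  60  54  59  52  66  80  94 100 100 101  96  87  85  85  85  88  94 100 106 115 126
408  50  50  52  51  52  51  54  4
[... 4513 characters left out ...]
 137 135 121 106  96  91  97 105 106 106 116
436  52  54  48  48  51  47  53  60  86 104 118 128 128 132 135 139 139 139 140 139 139 138 136 134 133 133 134 134 132 135 128 116 102  95  94  92  95  96  92 102
437  47  47  51  47  47  47  50  57  72  93 108 114 120 124 127 131 134 139 137 139 141 138 138 139 135 136 137 137 134 129 123 108  97  92  91  89  89  91  89  88
438  53  50  47  48  42  52  52  55  64  83  95 100 111 114 119 123 128 130 134 136 138 140 138 139 138 138 140 137 134 127 119 102  95  89  92  90  88  92  89  89
439  50  52  49  46  49  54  48  48  62  72  89  95 101 108 110 112 119 121 126 130 132 134 138 139 139 140 139 139 133 124 112  99  93  92  87  89  87  86  85  81
```

>>> apply_moves:
  series:
    - {"x": 0, "y": 0, "z": -0.03, "wx": 0, "wy": 0, "wz": 0, "claw": 175}
    - {"x": 0.025, "y": 0, "z": -0.03, "wx": 0, "wy": 0, "wz": 0, "claw": 175}
    - {"x": 0.025, "y": 0, "z": -0.01, "wx": 0, "wy": 0, "wz": 0, "claw": 175}
    - {"x": 0.025, "y": 0, "z": 0.01, "wx": 0, "wy": 0, "wz": 0, "claw": 175}
    - {"x": 0.025, "y": 0, "z": 0.01, "wx": 0, "wy": 0, "wz": 0, "claw": 175}
    - {"x": 0.025, "y": 0, "z": 0.01, "wx": 0, "wy": 0, "wz": 0, "claw": 175}
  force: 22

```text
time_s: 11.7
position: [0.5229, 0.2407, 0.0855]
tcp_rot: [-3.141, -0.003, 0.213]
wrist_force: [0.2, -1.1, 9.6]
gripper_width: 0.0339
gripper_force: 22.1
```

```bash
python3 -c "
from h import *
st=r.state();print(np.round(st['position'],4),np.round(st['wrist_force'],2),np.round(st['moment'],3))"
```

```text
[0.5229 0.2407 0.0855] [ 0.18 -1.11  9.64] [-0.265  0.135  0.062]
```

```bash
python3 - <<'E'
from h import *
s=snap("side"); np.save("s4.npy",s,allow_pickle=True)
g=cv2.cvtColor(s["color"],cv2.COLOR_RGB2GRAY)
print("    ",*range(266,304))
for v in range(414,440): print(v,*[f"{x:3d}" for x in g[v,266:304]])
s0=np.load("side0.npy",allow_pickle=True).item();g=cv2.cvtColor(s0["color"],cv2.COLOR_RGB2GRAY)
print("before")
for v in range(414,440): print(v,*[f"{x:3d}" for x in g[v,266:304]])
E
```

```text
266 267 268 269 270 271 272 273 274 275 276 277 278 279 280 281 282 283 284 285 286 287 288 289 290 291 292 293 294 295 296 297 298 299 300 301 302 303
414  56  53  53  52  58  51  47  51  55  56  54  49  52  54  69  83  98 108 115 113 113 114 109 112 111 116 115 107 107 133 174 200 209 210 211 209 206 199
415  51  52  54  51  48  46  51  59  75  81  72  64  61  56  68  80  98 107 112 114 115 114 116 113 110 115 114 107  99 121 159 187 202 207 210 211 210 205
416  52  51  52  50  48  52  54  67  90  99  94  87  79  73  75  82  96 107 112 112 113 113 114 112 112 111 110 101  95 105 138 165 188 196 204 204 206 196
417  50  51  52  51  47  52  56  74  98 110 108 103  99  94  91  89  96 104 112 117 114 114 114 115 111 110 105  98  90  97 121 154 179 190 194 197 196 180
418  52  50  53  50  49  52  65  84 105 113 113 111 107 109 107 100  95 107 110 113 113 114 114 115 111 108 101  93  87  96 120 161 187 199 199 195 182 158
419  57  50  52  50  50  55  71  93 108 115 116 117 116 113 109 100  96 106 111 111 112 115 114 114 112 103  98  89  83  97 134 177 199 208 207 197 176 140
420  51  52 
[... 6470 characters left out ...]
 171 168 160 153 149 151 159 162 166 156 137 104  89  90 109 115 115 118 115
436  71  72  75  77  81  87  92  98 104 111 123 133 145 153 162 167 169 170 172 174 174 172 167 163 161 160 159 154 143 121  96  86  99 111 117 116 115 112
437  77  72  72  71  74  78  80  85  89  95 100 108 121 129 142 152 159 163 168 170 171 172 172 172 170 167 161 151 131 102  87  84 104 112 114 119 112 110
438  90  78  76  71  73  74  72  75  78  83  86  95 100 107 116 127 137 145 154 161 167 170 172 173 174 172 166 151 122  93  85  91 104 114 115 114 114 101
439 104  93  76  76  74  70  71  72  76  72  80  78  84  93  96 106 112 123 136 145 155 161 165 169 170 171 161 142 111  90  87  97 111 113 115 113 109  98
```

>>> apply_moves:
  series:
    - {"x": 0, "y": 0, "z": -0.02, "wx": 0, "wy": 0, "wz": 0, "claw": 175}
    - {"x": 0, "y": 0, "z": -0.02, "wx": 0, "wy": 0, "wz": 0, "claw": 175}
    - {"x": 0, "y": 0, "z": -0.02, "wx": 0, "wy": 0, "wz": 0, "claw": 175}
  force: 22

```text
time_s: 12.05
position: [0.5222, 0.2406, 0.0857]
tcp_rot: [-3.142, -0.002, 0.214]
wrist_force: [-0.4, -1.1, 5.2]
gripper_width: 0.0343
gripper_force: 22.0
```

>>> apply_moves:
  series:
    - {"x": 0, "y": -0.02, "z": 0, "wx": 0, "wy": 0, "wz": 0, "claw": 175}
    - {"x": 0, "y": -0.04, "z": 0, "wx": 0, "wy": 0, "wz": 0, "claw": 175}
    - {"x": 0, "y": -0.04, "z": 0, "wx": 0, "wy": 0, "wz": 0, "claw": 175}
    - {"x": 0, "y": -0.04, "z": 0, "wx": 0, "wy": 0, "wz": 0, "claw": 175}
  force: 22

```text
time_s: 12.45
position: [0.522, 0.2412, 0.0857]
tcp_rot: [3.14, -0.001, 0.213]
wrist_force: [0.4, -3.1, 6.1]
gripper_width: 0.0342
gripper_force: 22.0
```

>>> apply_moves:
  series:
    - {"x": 0, "y": 0.03, "z": 0, "wx": 0, "wy": 0, "wz": 0, "claw": 175}
    - {"x": 0, "y": 0.06, "z": 0, "wx": 0, "wy": 0, "wz": 0, "claw": 175}
    - {"x": 0, "y": 0.08, "z": 0, "wx": 0, "wy": 0, "wz": 0, "claw": 175}
    - {"x": 0, "y": 0.08, "z": 0, "wx": 0, "wy": 0, "wz": 0, "claw": 175}
    - {"x": 0, "y": 0.08, "z": 0, "wx": 0, "wy": 0, "wz": 0, "claw": 175}
  force: 22

```text
time_s: 12.95
position: [0.5224, 0.2398, 0.0856]
tcp_rot: [-3.14, -0.002, 0.214]
wrist_force: [-0.8, 2.0, 5.4]
gripper_width: 0.0338
gripper_force: 22.1
```

>>> apply_moves:
  series:
    - {"x": 0, "y": -0.04, "z": -0.025, "wx": 0, "wy": 0, "wz": 0, "claw": 175}
    - {"x": 0, "y": -0.04, "z": -0.025, "wx": 0, "wy": 0, "wz": 0, "claw": 175}
    - {"x": 0, "y": -0.04, "z": -0.025, "wx": 0, "wy": 0, "wz": 0, "claw": 175}
  force: 22

```text
time_s: 13.25
position: [0.5213, 0.2403, 0.0861]
tcp_rot: [3.141, 0.0, 0.214]
wrist_force: [-0.3, 0.2, -2.4]
gripper_width: 0.0343
gripper_force: 22.0
```

>>> apply_moves:
  series:
    - {"x": 0, "y": -0.03, "z": 0, "wx": 0, "wy": 0, "wz": 0, "claw": 175}
    - {"x": 0, "y": -0.06, "z": 0, "wx": 0, "wy": 0, "wz": 0, "claw": 175}
    - {"x": 0, "y": -0.06, "z": 0, "wx": 0, "wy": 0, "wz": 0, "claw": 175}
    - {"x": 0, "y": -0.06, "z": 0, "wx": 0, "wy": 0, "wz": 0, "claw": 175}
  force: 22

```text
time_s: 13.65
position: [0.521, 0.2435, 0.0865]
tcp_rot: [3.142, -0.0, 0.214]
wrist_force: [0.2, -0.1, -1.9]
gripper_width: 0.0342
gripper_force: 22.0
```

>>> apply_moves:
  series:
    - {"x": 0, "y": 0.06, "z": 0, "wx": 0, "wy": 0, "wz": 0, "claw": 175}
    - {"x": 0, "y": 0.12, "z": 0, "wx": 0, "wy": 0, "wz": 0, "claw": 175}
    - {"x": 0, "y": 0.12, "z": 0, "wx": 0, "wy": 0, "wz": 0, "claw": 175}
    - {"x": 0, "y": 0.12, "z": 0, "wx": 0, "wy": 0, "wz": 0, "claw": 175}
  force: 22

```text
time_s: 14.05
position: [0.5225, 0.2374, 0.0866]
tcp_rot: [3.142, -0.001, 0.213]
wrist_force: [-0.8, 0.2, -1.5]
gripper_width: 0.0338
gripper_force: 22.0
```

>>> apply_moves:
  series:
    - {"x": 0.01, "y": -0.03, "z": 0, "wx": 0, "wy": 0, "wz": 0, "claw": 175}
    - {"x": 0.01, "y": -0.03, "z": 0.02, "wx": 0, "wy": 0, "wz": 0, "claw": 175}
    - {"x": 0.01, "y": -0.03, "z": 0.035, "wx": 0, "wy": 0, "wz": 0, "claw": 175}
    - {"x": 0.01, "y": -0.03, "z": 0.035, "wx": 0, "wy": 0, "wz": 0, "claw": 175}
    - {"x": 0.01, "y": -0.03, "z": 0.035, "wx": 0, "wy": 0, "wz": 0, "claw": 175}
  force: 22

```text
time_s: 14.55
position: [0.5223, 0.2391, 0.0847]
tcp_rot: [3.141, -0.0, 0.214]
wrist_force: [-0.3, -0.2, -2.4]
gripper_width: 0.0341
gripper_force: 22.0
```

>>> apply_moves:
  series:
    - {"x": 0, "y": 0, "z": 0.02, "wx": 0, "wy": 0, "wz": 0, "claw": 175}
    - {"x": 0, "y": 0, "z": 0.03, "wx": 0, "wy": 0, "wz": 0, "claw": 175}
    - {"x": 0, "y": 0, "z": 0.03, "wx": 0, "wy": 0, "wz": 0, "claw": 175}
    - {"x": 0, "y": 0, "z": 0.03, "wx": 0, "wy": 0, "wz": 0, "claw": 175}
  force: 22

```text
time_s: 14.95
position: [0.5225, 0.2392, 0.0833]
tcp_rot: [-3.142, -0.001, 0.214]
wrist_force: [-0.1, -0.4, -1.6]
gripper_width: 0.0339
gripper_force: 22.0
```

>>> apply_moves:
  series:
    - {"x": 0, "y": 0, "z": 0.02, "wx": 0, "wy": 0, "wz": 0, "claw": 175}
    - {"x": 0, "y": 0, "z": 0.03, "wx": 0, "wy": 0, "wz": 0, "claw": 175}
    - {"x": 0, "y": 0, "z": 0.03, "wx": 0, "wy": 0, "wz": 0, "claw": 175}
  force: 22

```text
time_s: 15.25
position: [0.5225, 0.2392, 0.0818]
tcp_rot: [3.142, -0.001, 0.214]
wrist_force: [-0.1, 0.7, -2.0]
gripper_width: 0.0342
gripper_force: 22.0
```

>>> apply_moves:
  series:
    - {"x": 0, "y": 0, "z": 0.02, "wx": 0, "wy": 0, "wz": 0, "claw": 175}
    - {"x": 0, "y": 0, "z": 0.04, "wx": 0, "wy": 0, "wz": 0, "claw": 175}
    - {"x": 0, "y": 0, "z": 0.04, "wx": 0, "wy": 0, "wz": 0, "claw": 175}
    - {"x": 0, "y": 0, "z": 0.04, "wx": 0, "wy": 0, "wz": 0, "claw": 175}
  force: 22

```text
time_s: 15.65
position: [0.5225, 0.2393, 0.0799]
tcp_rot: [-3.142, -0.001, 0.214]
wrist_force: [-1.3, -0.2, -0.1]
gripper_width: 0.0339
gripper_force: 22.0
```

>>> apply_moves:
  series:
    - {"x": 0, "y": 0, "z": 0.02, "wx": 0, "wy": 0, "wz": 0, "claw": 175}
    - {"x": 0, "y": 0, "z": 0.03, "wx": 0, "wy": 0, "wz": 0, "claw": 175}
    - {"x": 0, "y": 0, "z": 0.03, "wx": 0, "wy": 0, "wz": 0, "claw": 175}
  force: 22

```text
time_s: 15.95
position: [0.5228, 0.2393, 0.0787]
tcp_rot: [-3.141, -0.001, 0.214]
wrist_force: [-0.2, -0.8, 3.3]
gripper_width: 0.0341
gripper_force: 22.0
```

Clip contact. Pressing on gently.

>>> apply_moves:
  series:
    - {"x": 0, "y": 0, "z": 0.015, "wx": 0, "wy": 0, "wz": 0, "claw": 175}
    - {"x": 0, "y": 0, "z": 0.03, "wx": 0, "wy": 0, "wz": 0, "claw": 175}
    - {"x": 0, "y": 0, "z": 0.03, "wx": 0, "wy": 0, "wz": 0, "claw": 175}
  force: 22

```text
time_s: 16.25
position: [0.5225, 0.2392, 0.0765]
tcp_rot: [3.142, -0.001, 0.214]
wrist_force: [0.1, -0.2, 1.2]
gripper_width: 0.034
gripper_force: 22.0
```

>>> apply_moves:
  series:
    - {"x": 0, "y": 0, "z": 0.01, "wx": 0, "wy": 0, "wz": 0, "claw": 175}
    - {"x": 0, "y": 0, "z": 0.02, "wx": 0, "wy": 0, "wz": 0, "claw": 175}
    - {"x": 0, "y": 0, "z": 0.02, "wx": 0, "wy": 0, "wz": 0, "claw": 175}
  force: 22

```text
time_s: 16.55
position: [0.5229, 0.2394, 0.0764]
tcp_rot: [-3.141, -0.002, 0.214]
wrist_force: [-1.0, -0.3, 5.4]
gripper_width: 0.0343
gripper_force: 22.0
```

>>> apply_moves:
  series:
    - {"x": 0, "y": 0, "z": 0.01, "wx": 0, "wy": 0, "wz": 0, "claw": 175}
    - {"x": 0, "y": 0, "z": 0.02, "wx": 0, "wy": 0, "wz": 0, "claw": 175}
    - {"x": 0, "y": 0, "z": 0.02, "wx": 0, "wy": 0, "wz": 0, "claw": 175}
  force: 22

```text
time_s: 16.85
position: [0.5233, 0.2397, 0.076]
tcp_rot: [-3.141, -0.003, 0.214]
wrist_force: [-2.0, -0.7, 11.4]
gripper_width: 0.0344
gripper_force: 22.0
```

>>> apply_moves:
  series:
    - {"x": 0, "y": 0, "z": -0.02, "wx": 0, "wy": 0, "wz": 0, "claw": 175}
    - {"x": 0, "y": 0, "z": -0.03, "wx": 0, "wy": 0, "wz": 0, "claw": 155}
    - {"x": 0, "y": 0, "z": -0.03, "wx": 0, "wy": 0, "wz": 0, "claw": 145}
    - {"x": 0, "y": 0, "z": -0.03, "wx": 0, "wy": 0, "wz": 0, "claw": 135}
    - {"x": 0, "y": 0, "z": -0.03, "wx": 0, "wy": 0, "wz": 0, "claw": 125}
    - {"x": 0, "y": 0, "z": -0.03, "wx": 0, "wy": 0, "wz": 0, "claw": 118}
    - {"x": 0, "y": 0, "z": -0.03, "wx": 0, "wy": 0, "wz": 0, "claw": 118}
    - {"x": 0, "y": 0, "z": -0.03, "wx": 0, "wy": 0, "wz": 0, "claw": 118}
    - {"x": 0, "y": 0, "z": -0.03, "wx": 0, "wy": 0, "wz": 0, "claw": 118}
    - {"x": 0, "y": 0, "z": -0.03, "wx": 0, "wy": 0, "wz": 0, "claw": 118}
  force: 22

```text
time_s: 17.85
position: [0.5226, 0.2392, 0.0764]
tcp_rot: [-3.142, -0.001, 0.213]
wrist_force: [-0.0, -0.4, -1.1]
gripper_width: 0.0473
gripper_force: 4.0
```

>>> apply_moves:
  series:
    - {"x": 0, "y": 0, "z": -0.1, "wx": 0, "wy": 0, "wz": 0, "claw": 118}
    - {"x": 0, "y": 0, "z": -0.3, "wx": 0, "wy": 0, "wz": 0, "claw": 118}
    - {"x": 0, "y": 0, "z": -0.8, "wx": 0, "wy": 0, "wz": 0, "claw": 118}
    - {"x": 0, "y": 0, "z": -1.3, "wx": 0, "wy": 0, "wz": 0, "claw": 118}
    - {"x": 0, "y": 0, "z": -1.5, "wx": 0, "wy": 0, "wz": 0, "claw": 118}
    - {"x": 0, "y": 0, "z": -1.5, "wx": 0, "wy": 0, "wz": 0, "claw": 118}
    - {"x": 0, "y": 0, "z": -1.5, "wx": 0, "wy": 0, "wz": 0, "claw": 118}

```text
time_s: 18.55
position: [0.5221, 0.2391, 0.151]
tcp_rot: [3.142, -0.0, 0.214]
wrist_force: [1.4, 0.8, -0.9]
gripper_width: 0.0471
gripper_force: 4.1
```

```bash
python3 go.py .5488 -.2557 .15 12.28
```

```text
shift [-1.576  9.785  0.021] rot [ 0.001 -0.002 -0.008]
[0.5221 0.2391 0.151 ] [ 1.800e+02 -1.000e-02  1.224e+01] [ 1.41  0.79 -0.87] 0.04712825552258039 4.0643808245658875 18.55
```

>>> apply_moves:
  series:
    - {"x": -0.08, "y": 0.5, "z": 0, "wx": 0, "wy": 0, "wz": 0, "claw": 118}
    - {"x": -0.2, "y": 1.3, "z": 0, "wx": 0, "wy": 0, "wz": 0, "claw": 118}
    - {"x": -0.35, "y": 2.2, "z": 0, "wx": 0, "wy": 0, "wz": 0, "claw": 118}
    - {"x": -0.5, "y": 3.1, "z": 0, "wx": 0, "wy": 0, "wz": 0, "claw": 118}
    - {"x": -0.64, "y": 4.0, "z": 0, "wx": 0, "wy": 0, "wz": 0, "claw": 118}
    - {"x": -0.79, "y": 4.9, "z": 0, "wx": 0, "wy": 0, "wz": 0, "claw": 118}
    - {"x": -0.93, "y": 5.8, "z": 0, "wx": 0, "wy": 0, "wz": 0, "claw": 118}
    - {"x": -1.08, "y": 6.7, "z": 0, "wx": 0, "wy": 0, "wz": 0, "claw": 118}
    - {"x": -1.22, "y": 7.6, "z": 0, "wx": 0, "wy": 0, "wz": 0, "claw": 118}
    - {"x": -1.37, "y": 8.5, "z": 0, "wx": 0, "wy": 0, "wz": 0, "claw": 118}
    - {"x": -1.5, "y": 9.3, "z": 0, "wx": 0, "wy": 0, "wz": 0, "claw": 118}
    - {"x": -1.58, "y": 9.78, "z": 0, "wx": 0, "wy": 0, "wz": 0, "claw": 118}

```text
time_s: 19.75
position: [0.5472, -0.26, 0.1497]
tcp_rot: [3.141, 0.002, 0.209]
wrist_force: [-0.1, -0.7, -1.0]
gripper_width: 0.0473
gripper_force: 4.3
```

```bash
python3 - <<'E'
from m import *
s=snap("side"); t=snap("top"); np.save("s5.npy",s,allow_pickle=True)
st=r.state(); c=np.array(st["position"]); print(c.round(4),np.degrees(st["tcp_rot"]).round(2))
# cubes' bright tops in tray (side)
g=cv2.cvtColor(s["color"],cv2.COLOR_RGB2GRAY)
s0=np.load("side0.npy",allow_pickle=True).item()
h=np.array([.5238,.2403])
d12=np.radians(12.1);X=np.array([np.cos(d12),np.sin(d12)]);Y=np.array([-X[1],X[0]])
for z in(.030,.034,.038):
    print(z,[proj(s,[*(h+X*(e[0]-1.5)/1e3+Y*e[1]/1e3),z]).round(1).tolist() for e in((12,12),(-12,12),(-12,-12),(12,-12))])
print("    ",*range(264,300))
for v in range(400,432): print(v,*[f"{x:3d}" for x in g[v,264:300]])
# tongs tips over stand
a=st["tcp_rot"][2];X=np.array([np.cos(a),np.sin(a)]);Y=np.array([-X[1],X[0]])
hw=st["gripper_width"]*500
for e in((-8,hw-2),(8,hw-2)): print("tip",proj(s,[*(c[:2]+X*e[0]/1e3+Y*e[1]/1e3),c[2]-.057]).round(1))
u,v=proj(s,[*(c[:2]+Y*(hw-2)/1e3),c[2]-.057]).astype(int)
print("    ",*range(u-12,u+14))
for y in range(v-10,v+8): print(y,*[f"{x:3d}" for x in g[y,u-12:u+14]])
E
python3 go.py .5488 -.2557 .15 12.28
```

```text
[ 0.5469 -0.2611  0.1497] [1.7988e+02 1.3000e-01 1.1800e+01]
0.03 [[271.3, 422.1], [288.9, 429.5], [297.2, 412.2], [279.9, 405.1]]
0.034 [[271.1, 420.7], [288.7, 428.1], [297.0, 410.7], [279.7, 403.7]]
0.038 [[270.8, 419.2], [288.6, 426.7], [296.9, 409.2], [279.5, 402.2]]
     264 265 266 267 268 269 270 271 272 273 274 275 276 277 278 279 280 281 282 283 284 285 286 287 288 289 290 291 292 293 294 295 296 297 298 299
400 177 170 163 151 135 125 110  94  87  80  80  74  77  78  73  73  76  81  83  87  95  99 109 114 122 125 126 131 136 143 151 154 157 159 161 165
401 178 182 178 173 169 160 147 133 115  96  85  80  82  81  79  79  74  73  75  75  79  83  88  98 103 110 117 120 125 130 136 143 145 150 155 160
402 173 181 180 180 179 177 171 162 145 121  97  89 100 109 108  96  88  79  76  73  74  73  79  84  84  94 102 108 113 120 124 129 132 136 146 151
403 161 174 178 181 182 183 181 175 164 137 111 105 130 146 146 132 121 107  98  84  79  75  72  75  75  81  85  92  98 105 110 119 122 126 133 138
404 143 161 169 172 177 179 181 177 162 137 116 126 153 169 172 163 155 146 132 115  9
[... 5628 characters left out ...]
63 163 163 164 162 160 159 160 157 159 159 159 161 163 162 162 159 161 159 161 161 159
179 155 148 148 158 160 163 162 162 163 161 160 162 160 160 160 161 163 162 162 158 159 159 161 159 160 161
180 153 139 135 148 160 165 162 163 160 161 161 159 160 162 160 161 162 161 160 159 161 161 161 161 159 161
181 144 128 125 137 156 159 162 161 163 163 162 161 161 161 160 164 161 159 161 161 160 162 162 161 162 161
182 137 119 116 128 144 157 158 161 162 161 161 163 161 163 162 163 163 161 160 158 159 159 162 163 164 162
shift [ 0.059 -0.099 -0.007] rot [ 0.024  0.025 -0.095]
[ 0.5469 -0.2611  0.1497] [1.7988e+02 1.3000e-01 1.1800e+01] [-0.88  0.77 -0.91] 0.047395937539632456 4.298830926418304 19.85
```

>>> apply_moves:
  series:
    - {"x": 0.04, "y": -0.09, "z": 0, "wx": 0.02, "wy": 0.02, "wz": -0.08, "claw": 118}
    - {"x": 0.04, "y": -0.09, "z": 0, "wx": 0.02, "wy": 0.02, "wz": -0.08, "claw": 118}
    - {"x": 0.04, "y": -0.09, "z": 0.3, "wx": 0.02, "wy": 0.02, "wz": -0.08, "claw": 118}
    - {"x": 0.04, "y": -0.09, "z": 0.6, "wx": 0.02, "wy": 0.02, "wz": -0.08, "claw": 118}
    - {"x": 0.04, "y": -0.09, "z": 0.8, "wx": 0.02, "wy": 0.02, "wz": -0.08, "claw": 118}
    - {"x": 0.04, "y": -0.09, "z": 0.8, "wx": 0.02, "wy": 0.02, "wz": -0.08, "claw": 118}
    - {"x": 0.04, "y": -0.09, "z": 0.8, "wx": 0.02, "wy": 0.02, "wz": -0.08, "claw": 118}

```text
time_s: 20.55
position: [0.5502, -0.2498, 0.1114]
tcp_rot: [-3.139, -0.003, 0.222]
wrist_force: [0.1, -0.2, -1.0]
gripper_width: 0.0475
gripper_force: 4.3
```

```bash
python3 go.py .5488 -.2557 .064 12.28
```

```text
shift [-0.057  0.112  0.947] rot [-0.025 -0.029  0.085]
[ 0.5502 -0.2498  0.1114] [-1.7988e+02 -1.5000e-01  1.2700e+01] [ 0.06 -0.2  -1.  ] 0.04751386237279081 4.301331862807274 20.55
```

>>> apply_moves:
  series:
    - {"x": -0.04, "y": 0.1, "z": 0, "wx": -0.02, "wy": -0.02, "wz": 0.08, "claw": 118}
    - {"x": -0.04, "y": 0.1, "z": 0, "wx": -0.02, "wy": -0.02, "wz": 0.08, "claw": 118}
    - {"x": -0.04, "y": 0.1, "z": 0, "wx": -0.02, "wy": -0.02, "wz": 0.08, "claw": 118}
    - {"x": -0.04, "y": 0.1, "z": 0, "wx": -0.02, "wy": -0.02, "wz": 0.08, "claw": 118}

```text
time_s: 20.95
position: [0.5493, -0.256, 0.1116]
tcp_rot: [3.141, -0.001, 0.213]
wrist_force: [0.7, -0.2, -0.6]
gripper_width: 0.048
gripper_force: 4.3
```

```bash
python3 go.py .5488 -.2557 .064 12.28
```

```text
shift [-0.009 -0.007  0.951] rot [ 0.001 -0.015 -0.011]
[ 0.5493 -0.256   0.1116] [ 1.7999e+02 -8.0000e-02  1.2220e+01] [ 0.7  -0.22 -0.56] 0.04795014920411758 4.300264790654182 20.95
```

>>> apply_moves:
  series:
    - {"x": -0.005, "y": 0, "z": 0.15, "wx": 0, "wy": 0, "wz": 0, "claw": 118}
    - {"x": -0.005, "y": 0, "z": 0.3, "wx": 0, "wy": 0, "wz": 0, "claw": 118}
    - {"x": -0.005, "y": 0, "z": 0.4, "wx": 0, "wy": 0, "wz": 0, "claw": 118}
    - {"x": -0.005, "y": 0, "z": 0.4, "wx": 0, "wy": 0, "wz": 0, "claw": 118}

```text
time_s: 21.35
position: [0.548, -0.2555, 0.09]
tcp_rot: [-3.14, 0.001, 0.214]
wrist_force: [-0.0, -0.0, -1.2]
gripper_width: 0.0472
gripper_force: 4.3
```

>>> apply_moves:
  series:
    - {"x": 0, "y": 0, "z": 0.1, "wx": 0, "wy": 0, "wz": 0, "claw": 118}
    - {"x": 0, "y": 0, "z": 0.2, "wx": 0, "wy": 0, "wz": 0, "claw": 118}
    - {"x": 0, "y": 0, "z": 0.3, "wx": 0, "wy": 0, "wz": 0, "claw": 118}
    - {"x": 0, "y": 0, "z": 0.4, "wx": 0, "wy": 0, "wz": 0, "claw": 118}
    - {"x": 0, "y": 0, "z": 0.4, "wx": 0, "wy": 0, "wz": 0, "claw": 118}

```text
time_s: 21.85
position: [0.5484, -0.2557, 0.0704]
tcp_rot: [-3.141, 0.0, 0.214]
wrist_force: [-1.1, 0.7, -0.7]
gripper_width: 0.0476
gripper_force: 4.3
```

>>> apply_moves:
  series:
    - {"x": 0, "y": 0, "z": 0.06, "wx": 0, "wy": 0, "wz": 0, "claw": 118}
    - {"x": 0, "y": 0, "z": 0.11, "wx": 0, "wy": 0, "wz": 0, "claw": 118}
    - {"x": 0, "y": 0, "z": 0.11, "wx": 0, "wy": 0, "wz": 0, "claw": 118}
    - {"x": 0, "y": 0, "z": 0.11, "wx": 0, "wy": 0, "wz": 0, "claw": 118}

```text
time_s: 22.25
position: [0.5489, -0.256, 0.0658]
tcp_rot: [-3.142, -0.001, 0.214]
wrist_force: [-0.1, 0.3, -0.8]
gripper_width: 0.0473
gripper_force: 4.3
```

>>> apply_moves:
  series:
    - {"x": 0, "y": 0, "z": 0.02, "wx": 0, "wy": 0, "wz": 0, "claw": 118}
    - {"x": 0, "y": 0, "z": 0.03, "wx": 0, "wy": 0, "wz": 0, "claw": 118}
    - {"x": 0, "y": 0, "z": 0.03, "wx": 0, "wy": 0, "wz": 0, "claw": 118}

```text
time_s: 22.55
position: [0.5489, -0.256, 0.0643]
tcp_rot: [-3.142, -0.001, 0.214]
wrist_force: [0.2, 0.7, -0.6]
gripper_width: 0.0471
gripper_force: 4.3
```

>>> apply_moves:
  series:
    - {"x": 0, "y": 0, "z": 0.02, "wx": 0, "wy": 0, "wz": 0, "claw": 118}
    - {"x": 0, "y": 0, "z": 0.025, "wx": 0, "wy": 0, "wz": 0, "claw": 118}
    - {"x": 0, "y": 0, "z": 0.025, "wx": 0, "wy": 0, "wz": 0, "claw": 118}
    - {"x": 0, "y": 0, "z": 0.025, "wx": 0, "wy": 0, "wz": 0, "claw": 118}

```text
time_s: 22.95
position: [0.5489, -0.2559, 0.063]
tcp_rot: [-3.142, -0.001, 0.214]
wrist_force: [0.6, -0.4, -1.0]
gripper_width: 0.0475
gripper_force: 4.3
```

>>> apply_moves:
  series:
    - {"x": 0, "y": 0, "z": 0, "wx": 0, "wy": 0, "wz": 0, "claw": 108}
    - {"x": 0, "y": 0, "z": 0, "wx": 0, "wy": 0, "wz": 0, "claw": 100}
    - {"x": 0, "y": 0, "z": 0, "wx": 0, "wy": 0, "wz": 0, "claw": 90}
    - {"x": 0, "y": 0, "z": 0, "wx": 0, "wy": 0, "wz": 0, "claw": 60}
    - {"x": 0, "y": 0, "z": 0, "wx": 0, "wy": 0, "wz": 0, "claw": 0}
    - {"x": 0, "y": 0, "z": 0, "wx": 0, "wy": 0, "wz": 0, "claw": 0}
    - {"x": 0, "y": 0, "z": 0, "wx": 0, "wy": 0, "wz": 0, "claw": 0}
    - {"x": 0, "y": 0, "z": 0, "wx": 0, "wy": 0, "wz": 0, "claw": 0}
    - {"x": 0, "y": 0, "z": 0, "wx": 0, "wy": 0, "wz": 0, "claw": 0}

```text
time_s: 23.85
position: [0.5489, -0.2559, 0.063]
tcp_rot: [-3.142, -0.001, 0.214]
wrist_force: [-0.6, 0.2, -1.0]
gripper_width: 0.0882
gripper_force: 0.0
```

>>> apply_moves:
  series:
    - {"x": 0, "y": 0, "z": -0.2, "wx": 0, "wy": 0, "wz": 0, "claw": 0}
    - {"x": 0, "y": 0, "z": -0.5, "wx": 0, "wy": 0, "wz": 0, "claw": 0}
    - {"x": 0, "y": 0, "z": -1, "wx": 0, "wy": 0, "wz": 0, "claw": 0}
    - {"x": 0, "y": 0, "z": -1.6, "wx": 0, "wy": 0, "wz": 0, "claw": 0}
    - {"x": 0, "y": 0, "z": -2.4, "wx": 0, "wy": 0, "wz": 0, "claw": 0}
    - {"x": -1, "y": 1, "z": -3, "wx": 0, "wy": 0, "wz": 0, "claw": 0}
    - {"x": -2, "y": 1.5, "z": -3, "wx": 0, "wy": 0, "wz": 0, "claw": 0}
    - {"x": -2, "y": 2.5, "z": -3, "wx": 0, "wy": 0, "wz": 0, "claw": 0}
    - {"x": -2, "y": 3, "z": -3, "wx": 0, "wy": 0, "wz": 0, "claw": 0}
    - {"x": -2, "y": 3, "z": -3, "wx": 0, "wy": 0, "wz": 0, "claw": 0}
    - {"x": -2, "y": 3, "z": -3, "wx": 0, "wy": 0, "wz": 0, "claw": 0}

```text
time_s: 24.95
position: [0.4825, -0.4246, 0.2139]
tcp_rot: [3.141, -0.002, 0.211]
wrist_force: [-0.1, 0.7, 0.7]
gripper_width: 0.0882
gripper_force: 0.0
```

```bash
python3 - <<'E'
from m import *
s=snap("side");t=snap("top"); s0=np.load("side0.npy",allow_pickle=True).item();t0=np.load("top0.npy",allow_pickle=True).item()
for n,a,b in(("side",s,s0),("top",t,t0)):
    d=cv2.absdiff(cv2.GaussianBlur(a["color"],(5,5),0),cv2.GaussianBlur(b["color"],(5,5),0)).max(2)
    k,l,st,c=cv2.connectedComponentsWithStats(np.uint8(d>25)*255)
    print(n,[(x[:4].tolist(),int(x[4])) for x in st[1:] if x[4]>12])
# tray cubes, top view: centroid of darker tops inside white inserts at z=.030
g=cv2.cvtColor(s["color"],cv2.COLOR_RGB2GRAY)
for nm,c in (("b",(568.5,251.5)),("new",(523.8,240.3)),("c",(612.9,261.))):
    p=proj(s,[c[0]/1e3,c[1]/1e3,.03]); print(nm,p.round(1))
g2=cv2.cvtColor(t["color"],cv2.COLOR_RGB2GRAY)
print("    ",*range(164,208))
for v in range(236,322,2): print(v,*[f"{x:3d}" for x in g2[v,164:208]])
print(np.round(r.state()["position"],3))
E
```

```text
side [([523, 0, 58, 84], 3034), ([506, 210, 134, 259], 12017), ([379, 294, 22, 29], 477), ([274, 410, 21, 17], 241), ([274, 423, 23, 18], 212)]
top [([181, 297, 12, 14], 126), ([176, 301, 6, 14], 41), ([322, 307, 23, 21], 386), ([631, 344, 9, 38], 212), ([360, 371, 196, 109], 9115)]
b [249.9 404.2]
new [283.2 416.7]
c [218.9 391.4]
     164 165 166 167 168 169 170 171 172 173 174 175 176 177 178 179 180 181 182 183 184 185 186 187 188 189 190 191 192 193 194 195 196 197 198 199 200 201 202 203 204 205 206 207
236  84 112  94 110 119 122 129 131 130 128 126 126 126 125 125 126 126 129  90 115 127 130 103  73  73  60  54  50  75  79  62  47  49 113 126 120 115 117 120 118 116 114 115 117
238 130 134  80 115 126 125 125 125 125 124 125 128 129 130 130 127 126  96  55 116 128 128 132  87  70  75  79  58  77  78  79  52  41  96 120 119 117 121 120 119 120 122 122 118
240 129 129 117 127 133 130 106  90  88  99 104  96  89  92 101 100  64  55  48 103 125 127 132  88  67  75  59  55  54  72  81  57  47  72 116 121 120 118 120 120 119 118 116 113
242 130 130  96  86  92  96  99 103 105 105 1
[... 6477 characters left out ...]
9  73  77  58  49  77  79  77 111  86 109 118 117 115 114 126 130 132 134 131 115  92  82  79  82  59  49  61  65  72  69  59  50  45  72
316 119 120 124  85  69  70  74  78  51  48  70  78  57  46  90 115 132 140 104 122 102  84  82  80  82  61  47  45  48  47  53  61  62  64  75  71  72  71  70  77  77  77  77  69
318 116 116 121  86  71  63  70  77  57  43  69  75  77  57  51  58  53  45  62  69  61  48  58  55  72  71  72  71  71  76  76  76  76  75  75  73  74  74  73  74  74  76  81  53
320 115 120 125  86  72  73  76  76  73  51  56  58  61  59  73  73  72  75  71  74  72  77  76  75  73  75  74  72  73  75  74  74  72  76  74  72  67  63  63  71  73  71  68  68
[ 0.484 -0.422  0.214]
```

```bash
python3 -c "
from station import r
print(r.sign_off())"
```

```text
the job is handed in; nothing more can be done
None
```

The job is handed in: the cube was pressed past the clip until it met a firm floor, and the tongs are back in their stand and released. The final camera check shows nothing else moved; the hand-in returned no verdict.

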